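# Start and run down the wing nut of a mosaic panel press

### The job

The red wing nut has only been set loosely on the end of the open screw of the panel press. Turn it backward (anticlockwise seen from above) until you feel it drop into the start of the thread, then turn it forward (clockwise) and run it all the way down until it sits flat on its washer, so that the mosaic panel is held. Leave the star tile and tamping block on the panel, and the hammer, red cup and tile stacks around the press, where they are.

Things in the scene. Friction and masses are not known exactly. Their poses are not given: they have to be found in the camera images.
- press: Two-screw press fixed to the bench: plywood base 300 x 420 x 28 mm, mosaic panel on it (face at height 58 mm), pressing board, green steel crossbar (52 mm wide, 390 long, top at height 104). Origin: on the bench under the axis of the OPEN screw; z up along it; y along the crossbar towards the other screw (300 mm away, with a tight grey wing nut). Base spans x -150 to 150, y -60 to 360 mm.
- screw_end (a point): Tip of the open upright steel screw, at height 179 mm on its axis: a pilot point 23 mm across, 12 mm long; below it (height 167) starts the 36 mm coarse right-handed thread, two starts, 30 mm a turn, its two blunt starts opposite one another. The nut sits level on that end; two lugs in its bore rest on the thread's flat end until, turned backward, they pass the blunt steps and drop.
- seat (a point): Centre of the top face of the steel washer (68 mm across, 5 mm thick, on the crossbar) on the open screw, at height 109 mm: where the nut's underside must come to rest.
- nut: Loose red-painted cast wing nut, about 0.5 kg: hub 52 mm across (flange 64), 36 mm high; two wings reach 81 mm from the axis, 10 mm thick, 3 to 30 mm above the underside. Origin: centre of its underside; z up; x along wing A. Starts with underside at height 147 mm and x 138 to 176 deg clockwise (from above) of the press's x axis. A few newtons on a wing turn it; friction keeps it where it is left.
- wing_a (a point): Near the tip of wing A: 70 mm from the nut's axis, 16 mm above its underside, mid-thickness. Turned backward (anticlockwise), the nut keeps its height until wing A points about 118 deg clockwise of the press's x axis, then drops about 9 mm into the thread; turned on backward it would climb again. Clockwise from there it sinks 30 mm a turn and meets the washer after a little under one turn (29 mm).
- wing_b (a point): Near the tip of wing B, opposite wing A: 70 mm from the nut's axis, 16 mm above its underside, at mid-thickness.
- star_tile: Loose green eight-pointed star tile, 82 mm across, 14 mm thick, lying on the panel; origin at its underside. Bystander.
- tamper: Loose wooden tamping block 110 x 42 mm with a handle, 52 mm high, lying on the panel; origin at its underside. Bystander.
- hammer: Tile-cutting hammer with a long two-bladed steel head and wooden handle, 260 mm long, on the bench. Bystander.
- tiles_a: Stack of five blue 100 mm tiles on the bench. Bystander.
- tiles_b: Stack of six blue 100 mm tiles on the bench. Bystander.
- paint_cup: Red paint cup, 72 mm across, 60 mm high, on the bench. Bystander.
There are look-alikes about, which are no part of the job. Of the things like the nut, leave any that is blue or white; of the rest the smaller one is meant.

How it is judged:
By the outcome, as a careful person would: the job done as asked, in the order asked, and still so for the second after the job is handed in, with the robot touching nothing.
It also fails if it takes over 67 s, if anything falls off the work surface, if the arm or the gripper's body presses on something with over 40 N, if the wrist force passes 120 N, or if a joint passes its speed limit or range.

### The arm

A 6-joint arm with a two-finger parallel gripper is mounted at the origin on the work surface. World frame = base frame: x ahead of the robot, y to its left, z up, the work surface at z = 0. Lengths are in m, angles in rad, forces in N, time in s.
With the tool pointing down it reaches from about 0.325 to 0.85 m from the base axis. Payload 15.5 kg.
Tool frame: the origin (TCP) lies at the very end of the fingers, on their centre line; the grasp point (between the pads) lies tcp_to_grasp behind it (tcp_to_grasp is the distance from the TCP to the grasp point, in m); z points along the fingers, y is the line along which they close (so a half turn about z gives the same grasp; the last joint's range is limited). The gripper opens to 91 mm and grips with 3 to 60 N. Pads are 32 mm wide; open, the fingers measure 118 mm over their backs; the gripper's body (76 mm by 178 mm) begins 60 mm behind the grasp point.
Start: joints at [1.173, 0.494, 1.345, -0, 1.302, -0.096], TCP at [0.186, 0.597, 0.174] pointing down, gripper open.
Joint ranges: [-2.91, 2.91], [-0.82, 2.16], [0.22, 2.67], [-1.22, 4.37], [0.12, 2.79], [-3.08, 3.08]. Speed limits (rad/s): [1.89, 1.89, 2.57, 3.01, 3.01, 3.01].

### API

Orientations are given as a unit quaternion [w, x, y, z].
In Python, from rig import observe, get_image, get_calibration, job_done, spot_in, outline_of, tcp_to_grasp gives the robot as it stands.
- The arm moves only by the shell command python3 -m handwheel 'ROWS' [FORCE]. ROWS is JSON, a list of rows, each an object of numbers: "tx", "ty", "tz": the shift along the tool's x, y, z in m; "ax", "ay", "az": the turn, a rotation vector about the tool's x, y, z in degrees; "claw": the opening in per cent of the stroke, from 0 (shut) to 100 (fully open). A call has 1 to 5 rows; each row is the pose to reach, as a shift and turn from the pose commanded when the call began, along the tool's axes at that moment; what a row does not reach only later rows make up. A row lasts 1/10 s, in which the tool goes at most 50 mm and 8.59 degrees, less where a joint would pass 70% of its speed; a pose out of reach is approached as far as the arm can. A call with a gripper value outside its range is refused whole. The fingers move at their own pace and stop on an object; FORCE is the grip in N (left out, the last holds). Time passes only in rows, so rows that repeat a pose let the fingers close. It gives the time, the measured TCP pose, the force, the opening and the grip force at its end, in the units of the state.
- observe(): the state, without advancing time (a new reading comes with each control period).
- get_image(name): name is "side" or "top" or "wrist"; returns the picture (480x640x3 uint8, red, green, blue); there is no depth.
- get_calibration(name): a dict with "fx", "fy", "cx", "cy" (pixels), "world_from_camera" (4x4, takes a point from camera to world coordinates). Camera axes: x right, y up, looking along -z (the intrinsics and any distortion apply to the point x, -y, -z); pixel columns grow to the right and rows downward; lengths in m; the calibration is good to about 2 mm. The wrist camera is an equidistant fisheye: a pixel r from the principal point sees the ray r / f radians off the axis. A picture is of the moment at which its call begins: read the wrist's pose just before it. get_calibration takes no time and is no camera call; for the wrist camera it gives the pose at the moment of the call.
- job_done(): hands the job in; it is judged then, once.
Trained networks look in the newest picture that a camera, given by its name, has taken for a name from the list of things; names that differ only in an ending like _2 or _b are one class to them, and where a whole thing is asked for, a point or a joint stands for the part that bears it (a point fixed in the world has none). Each returns a list of dicts, best first, with "conf" (0 to 1); they miss things now and then, are a little off and sometimes report something else, mostly with a low value. They report only what shows in the picture. A call takes as long as a camera call. They do not tell look-alikes from the thing itself.
- spot_in(camera, name): "extent" ([left, top, right, bottom] in pixels, round what is visible of it).
- outline_of(camera, name): "region" (480x640 bool, what is visible of it) and "extent" ([left, top, right, bottom] in pixels, round what is visible of it).
The state is a dict: "t": time; "q": joint angles; "joint_velocities": joint speeds; "tau": joint torques, N m; "position": TCP position; "orientation": TCP orientation; "contact_force": force on the tool from outside, world axes, zero at the start; "wrist_torque": the same for the moment, N m; "grip_width": finger opening in m; "finger_force": force on a finger pad.
Only numpy, scipy, OpenCV 4.12 (cv2) and the standard library are available. Lean on these libraries where they do the work, as an engineer would, in place of code of your own. Each camera call takes 0.05 s, during which the arm holds its last target. There are 200 camera calls.

## Working session

There is one attempt and no reset: what is moved stays moved. The work goes in short steps, Python scripts to look and compute and a shell command to move; the robot and the scene stay as the last step left them, time stands still between calls to the robot, and variables do not carry over. Pictures are saved under pics/ and viewed, at most 10 in all, crops included, and the job is handed in when it is done.

```bash
mkdir -p pics; ls; cat > h.py <<'E'
import numpy as np, cv2
from rig import *
def snap(n,f):
    im=get_image(n); cv2.imwrite(f'pics/{f}.png',cv2.cvtColor(im,cv2.COLOR_RGB2BGR)); return im
def proj(n,P):
    c=get_calibration(n); T=np.linalg.inv(np.array(c['world_from_camera'])); p=T[:3,:3]@np.array(P)+T[:3,3]
    return np.array([c['cx']+c['fx']*p[0]/-p[2], c['cy']+c['fy']*(-p[1])/-p[2]])
def atz(n,uv,z):
    c=get_calibration(n); T=np.array(c['world_from_camera'])
    d=T[:3,:3]@np.array([(uv[0]-c['cx'])/c['fx'],-(uv[1]-c['cy'])/c['fy'],-1]); o=T[:3,3]
    return o+d*(z-o[2])/d[2]
E
python3 - <<'E'
from h import *
print(tcp_to_grasp); print(get_calibration('top')); print(get_calibration('side'))
for n in('top','side'):
    snap(n,n)
    for k in('nut','press','screw_end','seat','star_tile','tamper'):
        print(n,k,[(d['conf'],np.round(d['extent'])) for d in spot_in(n,k)][:4])
s=observe();print(s['t'],s['position'],s['orientation'],s['grip_width'])
E
```

```text
pics
0.0188
{'fx': 472.8145606389137, 'fy': 472.8145606389137, 'cx': 321.6237531461336, 'cy': 244.76737095972024, 'world_from_camera': array([[ 0.02856394,  0.98074285, -0.19320345,  0.26330129],
       [-0.99939796,  0.03182776,  0.01380979, -0.00788682],
       [ 0.01969308,  0.19269267,  0.98106153,  1.14908911],
       [ 0.        ,  0.        ,  0.        ,  1.        ]])}
{'fx': 530.4169570542738, 'fy': 530.4169570542738, 'cx': 315.96234678908655, 'cy': 234.07799597484905, 'world_from_camera': array([[ 0.7542635 ,  0.44679121, -0.48110724, -0.14390463],
       [-0.65656038,  0.51758848, -0.54866259, -0.69656741],
       [ 0.00387794,  0.72971212,  0.68374351,  0.97488003],
       [ 0.        ,  0.        ,  0.        ,  1.        ]])}
top nut [(0.96, array([335., 153., 375., 218.])), (0.82, array([408., 193., 440., 249.])), (0.76, array([386., 267., 422., 358.])), (0.66, array([174., 303., 268., 346.]))]
top press [(0.86, array([190., 134., 379., 262.]))]
top screw_end [(0.64, array([193., 132., 374., 264.]))]
top seat [(0.93, array([196., 138., 380., 264.]))]
top star_tile [(0.78, array([255., 140., 286., 169.])), (0.43, array([337., 152., 377., 216.]))]
top tamper [(0.55, array([254., 218., 301., 243.]))]
side nut [(0.83, array([294., 321., 379., 378.])), (0.74, array([387., 293., 456., 324.])), (0.73, array([193., 221., 228., 283.])), (0.65, array([372., 187., 398., 243.]))]
side press [(0.57, array([250., 147., 436., 301.])), (0.2, array([372., 190., 397., 239.]))]
side screw_end [(0.75, array([251., 151., 436., 302.]))]
side seat [(0.7, array([249., 151., 434., 305.]))]
side star_tile [(0.98, array([339., 179., 365., 195.]))]
side tamper [(0.55, array([289., 204., 328., 240.]))]
0.7 [0.18636531 0.59657518 0.17393637] [1.28960701e-05 1.50832079e-01 9.88559398e-01 1.65043973e-05] 0.09128595135203463
```

View pics/top.png

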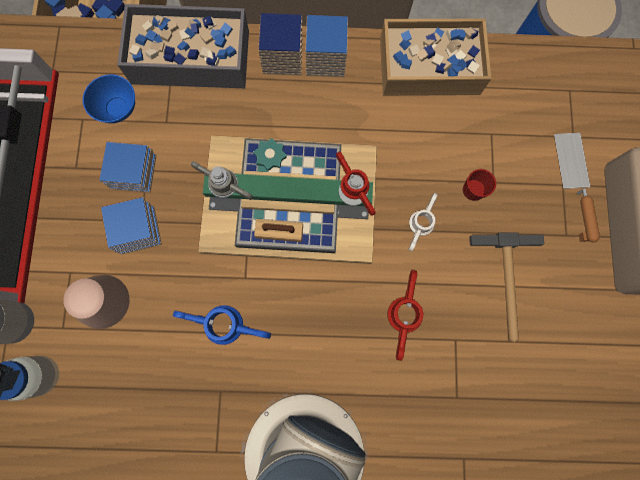

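View pics/side.png

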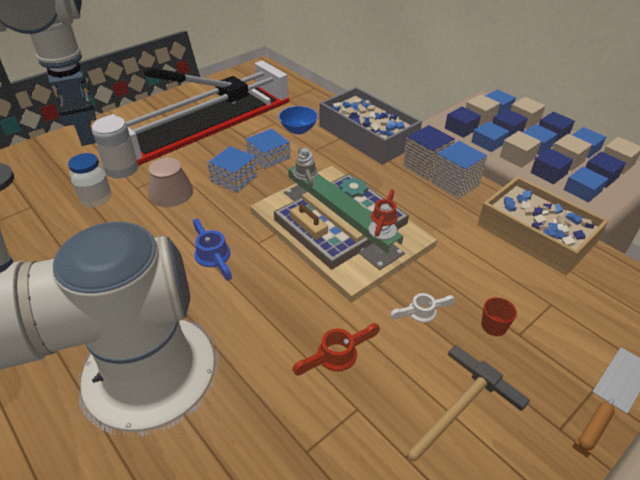

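```bash
python3 - <<'E'
from h import *
a=cv2.imread('pics/top.png'); b=cv2.imread('pics/side.png')
A=cv2.resize(a[130:270,320:440],(514,600),interpolation=cv2.INTER_CUBIC)
B=cv2.resize(b[180:270,355:415],(280,600)[:2],interpolation=cv2.INTER_CUBIC)
cv2.imwrite('pics/crop.png',np.hstack([A,B]))
def red(im,x0,y0,x1,y1):
    h=cv2.cvtColor(im,cv2.COLOR_BGR2HSV); m=((h[...,0]<8)|(h[...,0]>172))&(h[...,1]>150)&(h[...,2]>60)
    k=np.zeros_like(m);k[y0:y1,x0:x1]=1; return m&k
mt=red(a,325,145,385,225); ms=red(b,360,180,410,250)
from scipy.optimize import least_squares
# model: hub ring + wings as point set -> match centroid and principal axis; print raw numbers
for n,m in(('top',mt),('side',ms)):
    v,u=np.nonzero(m); print(n,m.sum(),u.mean(),v.mean(),u.min(),u.max(),v.min(),v.max())
    P=atz(n,(u.mean(),v.mean()),.165);print(P)
    pts=np.c_[u,v];d=pts-pts.mean(0);w,V=np.linalg.eigh(d.T@d);pr=d@V[:,1]
    for i in(pr.argmin(),pr.argmax()): print('tip',pts[i],atz(n,pts[i],.165))
# base corners top approx height .028
for uv in((211,136),(377,146),(372,263),(200,251)): print(uv,atz('top',uv,.028))
E
```

```text
top 689 354.6618287373004 184.5253991291727 336 374 152 214
[ 0.59316405 -0.08988736  0.165     ]
tip [336 153] [ 0.66444642 -0.04756056  0.165     ]
tip [373 214] [ 0.52819436 -0.13042533  0.165     ]
side 465 383.86451612903227 213.04301075268816 371 396 190 234
[ 0.59304078 -0.09608046  0.165     ]
tip [392 190] [ 0.67093826 -0.04929404  0.165     ]
tip [376 234] [ 0.52769591 -0.13417398  0.165     ]
(211, 136) [0.75413007 0.26286296 0.028     ]
(377, 146) [ 0.74281601 -0.15626327  0.028     ]
(372, 263) [ 0.44336256 -0.14599899  0.028     ]
(200, 251) [0.45939089 0.26748966 0.028     ]
```

View pics/crop.png

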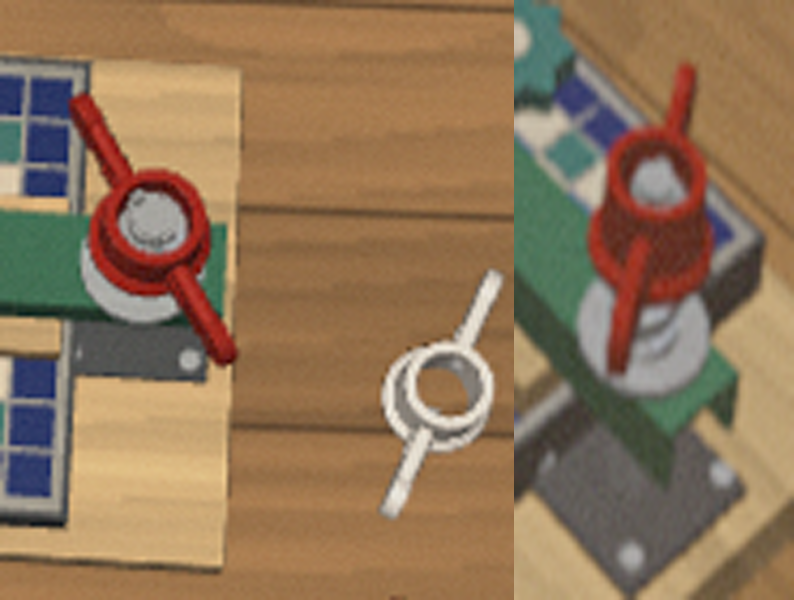

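Candidates, in top-view pixels: red on the screw at (355,184), a larger red one flat on the bench at (405,314), blue at (223,325) and white at (423,221). The one meant is the smaller red nut on the open screw at (355,184); the crop confirms it. The axis comes out at about (0.596, -0.091), and wing A at about 147° clockwise, which agrees in both views and with the base corners.

```bash
cat >> h.py <<'E'
def goal(x,y,z,phi):
    from scipy.spatial.transform import Rotation as Rn
    s=observe(); w,a,b,c=s['orientation']; R=Rn.from_quat([a,b,c,w]).as_matrix()
    d=R.T@(np.array([x,y,z])-s['position']); y0=np.degrees(np.arctan2(R[1,1],R[0,1]))
    print('t',s['t'],'pos',np.round(s['position'],4),'phi',round(y0,1),'q6',round(np.degrees(s['q'][5]),1),'w',round(s['grip_width'],4),'F',np.round(s['contact_force'],1),'M',np.round(s['wrist_torque'],2))
    print('shift',np.round(d,4),'az',round(y0-phi,1),'tilt',R[:,2].round(3))
E
python3 -m handwheel '[{"tz":-0.05,"az":8},{"tz":-0.08,"az":16},{"tx":-0.037,"ty":-0.033,"tz":-0.08,"az":24},{"tx":-0.074,"ty":-0.067,"tz":-0.08,"az":32},{"tx":-0.112,"ty":-0.1,"tz":-0.08,"az":40,"claw":85}]'
python3 -c "
from h import *
goal(.596,-.091,.25,-20)"
```

```text
t 0.7 pos [0.1864 0.5966 0.1739] phi 72.6 q6 -5.5 w 0.0913 F [-0.6 -0.   0.3] M [ 0.   -0.07  0.01]
shift [-0.596  -0.5341 -0.0761] az 92.6 tilt [ 0.  0. -1.]invalid input at $[0]: expected keys tx, ty, tz, ax, ay, az, claw
```

All keys are needed in each row.

```bash

python3 -m handwheel '[{"tx":0,"ty":0,"tz":-0.05,"ax":0,"ay":0,"az":8,"claw":85},{"tx":0,"ty":0,"tz":-0.08,"ax":0,"ay":0,"az":16,"claw":85},{"tx":-0.037,"ty":-0.033,"tz":-0.08,"ax":0,"ay":0,"az":24,"claw":85},{"tx":-0.074,"ty":-0.067,"tz":-0.08,"ax":0,"ay":0,"az":32,"claw":85},{"tx":-0.112,"ty":-0.1,"tz":-0.08,"ax":0,"ay":0,"az":40,"claw":85}]'
python3 -c "
from h import *
goal(.596,-.091,.25,-20)"
```

```text
t: 1.2
position: [0.2634, 0.4668, 0.2541]
orientation: [0.0, 0.482, 0.876, 0.0]
contact_force: [1.2, 0.3, -0.8]
grip_width: 0.0775
finger_force: 0.0
t 1.2 pos [0.2634 0.4668 0.2541] phi 32.4 q6 21.8 w 0.0775 F [ 1.2  0.3 -0.8] M [-0.04 -0.04  0.02]
shift [-0.6491 -0.0179  0.004 ] az 52.4 tilt [ 0.  0. -1.]
```

```bash

python3 -m handwheel '[{"tx":-0.05,"ty":-0.001,"tz":0,"ax":0,"ay":0,"az":8,"claw":85},{"tx":-0.1,"ty":-0.002,"tz":0,"ax":0,"ay":0,"az":16,"claw":85},{"tx":-0.15,"ty":-0.004,"tz":0,"ax":0,"ay":0,"az":24,"claw":85},{"tx":-0.2,"ty":-0.005,"tz":0,"ax":0,"ay":0,"az":32,"claw":85},{"tx":-0.25,"ty":-0.007,"tz":0,"ax":0,"ay":0,"az":40,"claw":85}]'
python3 -c "
from h import *
goal(.596,-.091,.25,-20)"
```

```text
t: 1.7
position: [0.3928, 0.2523, 0.2542]
orientation: [0.0, 0.753, 0.658, 0.0]
contact_force: [1.6, -0.2, 0.2]
grip_width: 0.0773
finger_force: 0.0
t 1.7 pos [0.3928 0.2523 0.2542] phi -7.7 q6 33.0 w 0.0773 F [ 1.6 -0.2  0.2] M [-0.04  0.01 -0.  ]
shift [-0.3131  0.2472  0.0042] az 12.3 tilt [ 0.001  0.    -1.   ]
```

```bash

python3 -m handwheel '[{"tx":-0.039,"ty":0.031,"tz":0,"ax":0,"ay":0,"az":6,"claw":85},{"tx":-0.078,"ty":0.062,"tz":0,"ax":0,"ay":0,"az":12,"claw":85},{"tx":-0.117,"ty":0.092,"tz":0,"ax":0,"ay":0,"az":12,"claw":85},{"tx":-0.156,"ty":0.123,"tz":0,"ax":0,"ay":0,"az":12,"claw":85},{"tx":-0.195,"ty":0.154,"tz":0,"ax":0,"ay":0,"az":12,"claw":85}]'
python3 -c "
from h import *
goal(.596,-.091,.25,-20)"
```

```text
t: 2.2
position: [0.5206, 0.0389, 0.2542]
orientation: [0.0, 0.816, 0.578, 0.0]
contact_force: [1.0, 0.3, -0.1]
grip_width: 0.0774
finger_force: 0.0
t 2.2 pos [0.5206 0.0389 0.2542] phi -19.4 q6 17.1 w 0.0774 F [ 1.   0.3 -0.1] M [-0.06  0.03 -0.05]
shift [-0.0975  0.1142  0.0042] az 0.6 tilt [ 0.001  0.    -1.   ]
```

```bash

python3 -m handwheel '[{"tx":-0.033,"ty":0.037,"tz":0,"ax":0,"ay":0,"az":0,"claw":85},{"tx":-0.065,"ty":0.075,"tz":0,"ax":0,"ay":0,"az":0,"claw":85},{"tx":-0.097,"ty":0.114,"tz":0,"ax":0,"ay":0,"az":0,"claw":85},{"tx":-0.097,"ty":0.114,"tz":0,"ax":0,"ay":0,"az":0,"claw":85},{"tx":-0.097,"ty":0.114,"tz":0,"ax":0,"ay":0,"az":0,"claw":85}]'
python3 - <<'E'
from h import *
goal(.596,-.091,.147,-20)
im=snap('wrist','w1')
c=get_calibration('wrist');print(c)
T=np.linalg.inv(np.array(c['world_from_camera']))
def pf(P):
    p=T[:3,:3]@np.array(P)+T[:3,3]; x,y,z=p[0],-p[1],-p[2]; r=np.hypot(x,y); th=np.arctan2(r,z)
    return np.round([c['cx']+c['fx']*th*x/r,c['cy']+c['fy']*th*y/r],1)
print('axis .179',pf([.596,-.091,.179]),'top',pf([.596,-.091,.183]))
for s in(1,-1):
    a=np.radians(31.3);print('tip',pf([.596+s*.081*np.cos(a),-.091+s*.081*np.sin(a),.172]))
print([(d['conf'],d['extent']) for d in spot_in('wrist','nut')])
E
```

```text
t: 2.7
position: [0.5953, -0.0891, 0.2534]
orientation: [-0.0, 0.816, 0.578, -0.0]
contact_force: [-0.2, 0.7, 0.0]
grip_width: 0.0772
finger_force: 0.0
t 2.7 pos [ 0.5953 -0.0891  0.2534] phi -19.4 q6 5.2 w 0.0772 F [-0.2  0.7  0. ] M [-0.03  0.11  0.  ]
shift [-0.0015  0.0013  0.1064] az 0.6 tilt [-0.001  0.    -1.   ]
{'fx': 371.64829954431775, 'fy': 371.64829954431775, 'cx': 317.9559756599908, 'cy': 237.33871070749964, 'world_from_camera': array([[ 9.43290455e-01,  3.17948162e-01,  9.54572369e-02,
         6.22971183e-01],
       [-3.31968474e-01,  9.03645927e-01,  2.70593739e-01,
        -1.05643995e-02],
       [-2.24761352e-04, -2.86937284e-01,  9.57949343e-01,
         4.65856665e-01],
       [ 0.00000000e+00,  0.00000000e+00,  0.00000000e+00,
         1.00000000e+00]])}
axis .179 [319.6 236. ] top [319.6 237.5]
tip [384.2 158. ]
tip [261.6 301.6]
[(0.88, [262.6, 154.1, 393.2, 301.2]), (0.84, [278.4, 305.8, 388.4, 330.7]), (0.78, [15.1, 12.9, 77.5, 162.1]), (0.4, [396.8, 366.5, 419.4, 393.1])]
```

View pics/w1.png

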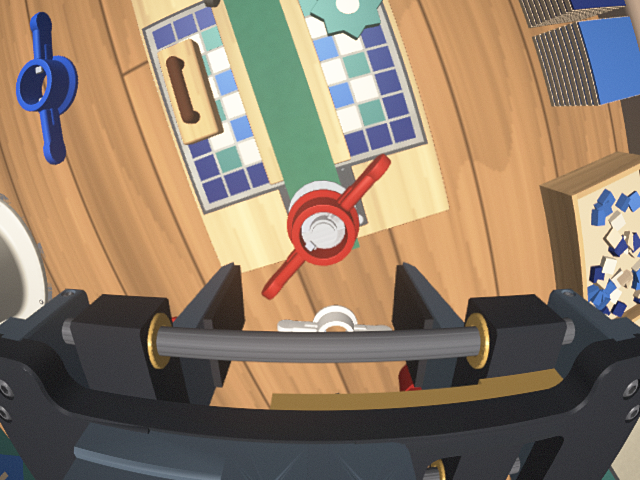

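The picture shows the screw and hub centre at (323,230), with the wings running from (265,295) to (388,158). That is 5 mm from prediction, so I'll use axis (0.598, -0.089). The fingers straddle clear of the wings, so I can descend.

```bash

python3 -m handwheel '[{"tx":0.001,"ty":0.0025,"tz":0.035,"ax":0,"ay":0,"az":0,"claw":85},{"tx":0.001,"ty":0.0025,"tz":0.07,"ax":0,"ay":0,"az":0,"claw":85},{"tx":0.001,"ty":0.0025,"tz":0.09,"ax":0,"ay":0,"az":0,"claw":85},{"tx":0.001,"ty":0.0025,"tz":0.106,"ax":0,"ay":0,"az":0,"claw":85},{"tx":0.001,"ty":0.0025,"tz":0.106,"ax":0,"ay":0,"az":0,"claw":85}]'
python3 -m handwheel '[{"tx":0,"ty":0,"tz":0,"ax":0,"ay":0,"az":-6,"claw":85},{"tx":0,"ty":0,"tz":0,"ax":0,"ay":0,"az":-12,"claw":85},{"tx":0,"ty":0,"tz":0,"ax":0,"ay":0,"az":-18,"claw":85},{"tx":0,"ty":0,"tz":0,"ax":0,"ay":0,"az":-24,"claw":85},{"tx":0,"ty":0,"tz":0,"ax":0,"ay":0,"az":-30,"claw":85}]'
python3 - <<'E'
from h import *
goal(.598,-.089,.147,32)
E
```

```text
t: 3.3
position: [0.5962, -0.0866, 0.1463]
orientation: [-0.001, 0.815, 0.579, -0.001]
contact_force: [-0.5, 0.2, 0.5]
grip_width: 0.0776
finger_force: 0.0
t: 3.8
position: [0.5983, -0.0874, 0.1495]
orientation: [0.001, 0.636, 0.771, 0.0]
contact_force: [-0.8, 0.3, -0.1]
grip_width: 0.0772
finger_force: 0.0
t 3.8 pos [ 0.5983 -0.0874  0.1495] phi 11.0 q6 -24.9 w 0.0772 F [-0.8  0.3 -0.1] M [-0.06  0.02 -0.01]
shift [-0.0015 -0.0006  0.0025] az -21.0 tilt [ 0.002 -0.    -1.   ]
```

```bash

python3 -m handwheel '[{"tx":0,"ty":0,"tz":0,"ax":0,"ay":0,"az":-5,"claw":85},{"tx":0,"ty":0,"tz":0,"ax":0,"ay":0,"az":-10,"claw":85},{"tx":0,"ty":0,"tz":0,"ax":0,"ay":0,"az":-15,"claw":85}]'
cat >> h.py <<'E'
def tips(z):
    for n in('top','side'):
        im=cv2.cvtColor(get_image(n),cv2.COLOR_RGB2HSV); m=((im[...,0]<8)|(im[...,0]>172))&(im[...,1]>150)&(im[...,2]>60)
        u0,v0=proj(n,(.598,-.089,z)).astype(int); k=np.zeros_like(m);k[max(v0-45,0):v0+45,u0-45:u0+45]=1; m&=k
        v,u=np.nonzero(m); 
        if len(u)<20: print(n,'few',len(u)); continue
        P=np.array([atz(n,(a,b),z)[:2] for a,b in zip(u,v)]); r=P-[.598,-.089]; d=np.hypot(*r.T); f=(d>.055)&(d<.095)
        a=np.degrees(np.arctan2(r[f,1],r[f,0])); 
        print(n,'n',len(u),'far',f.sum(),'angles',np.round(np.percentile(a,[5,25,50,75,95])) if f.sum() else '', 'ext',u.min(),u.max(),v.min(),v.max())
E
python3 - <<'E'
from h import *
goal(.598,-.089,.147,32)
tips(.164)
snap('side','s2')
a=cv2.imread('pics/s2.png')[150:290,320:440];b=get_image('wrist')[100:360,180:480,::-1]
cv2.imwrite('pics/c2.png',np.hstack([cv2.resize(a,(400,466)),cv2.resize(b,(400,466))]))
E
```

```text
t: 4.1
position: [0.5983, -0.0874, 0.1495]
orientation: [0.001, 0.531, 0.848, 0.0]
contact_force: [-0.2, 0.9, -0.5]
grip_width: 0.0778
finger_force: 0.0
t 4.1 pos [ 0.5983 -0.0874  0.1495] phi 25.9 q6 -39.9 w 0.0778 F [-0.2  0.9 -0.5] M [-0.    0.02  0.01]
shift [-0.0013 -0.0009  0.0025] az -6.1 tilt [ 0.002 -0.    -1.   ]
top few 0
side n 319 far 33 angles [-151. -148. -147. -145. -144.] ext 371 396 200 234
```

View pics/c2.png

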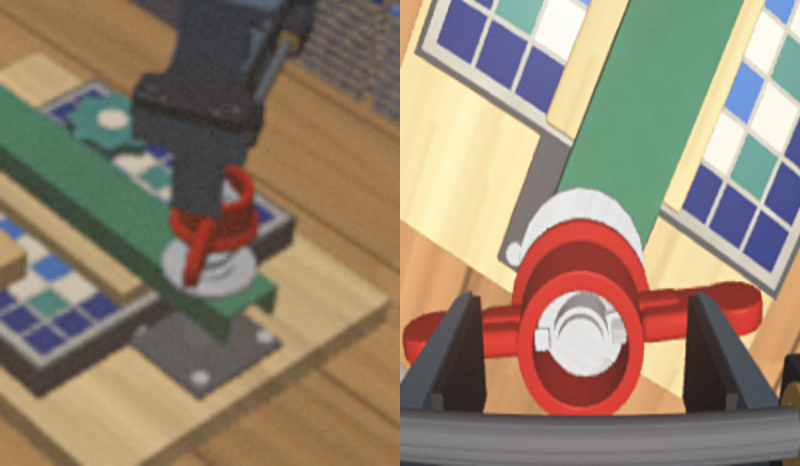

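```bash
python3 - <<'E'
from h import *
from scipy.spatial.transform import Rotation as Rn
goal(.598,-.089,.147,32)
s=observe();w,a,b,c_=s['orientation'];R=Rn.from_quat([a,b,c_,w]).as_matrix();p0=np.array(s['position'])
c=get_calibration('wrist');T=np.linalg.inv(np.array(c['world_from_camera']))
def pf(P):
    p=T[:3,:3]@np.array(P)+T[:3,3]; x,y,z=p[0],-p[1],-p[2]; r=np.hypot(x,y); th=np.arctan2(r,z)
    u=np.array([c['cx']+c['fx']*th*x/r,c['cy']+c['fy']*th*y/r]); return u.round(),(( u-[180,100])*[400/300,466/260]+[400,0]).round()
for x in(-.016,0,.016):
  for y in(-.0387,.0387):
    for z in (0,-.03): print(x,y,z,pf(p0+R@[x,y,z])[1])
print('tcp',pf(p0)[1])
for ang in(31.3,36,40):
  for sg in(1,-1):
    t=np.radians(ang);print(ang,sg,pf([.598+sg*.081*np.cos(t),-.089+sg*.081*np.sin(t),.165])[1])
for z in(.147,.183):print('hub',z,pf([.598,-.089,z])[1])
E
```

```text
t 4.3 pos [ 0.5982 -0.0878  0.1489] phi 25.5 q6 -39.5 w 0.0778 F [0.5 0.3 0.5] M [-0.13  0.01  0.01]
shift [-0.001  -0.0007  0.0019] az -6.5 tilt [ 0.001 -0.    -1.   ]
-0.016 -0.0387 0 [500. 339.]
-0.016 -0.0387 -0.03 [489. 379.]
-0.016 0.0387 0 [663. 339.]
-0.016 0.0387 -0.03 [674. 379.]
0 -0.0387 0 [498. 297.]
0 -0.0387 -0.03 [486. 332.]
0 0.0387 0 [665. 297.]
0 0.0387 -0.03 [676. 332.]
0.016 -0.0387 0 [496. 252.]
0.016 -0.0387 -0.03 [483. 283.]
0.016 0.0387 0 [667. 252.]
0.016 0.0387 -0.03 [679. 282.]
tcp [581. 297.]
31.3 1 [762. 292.]
31.3 -1 [403. 337.]
36 1 [762. 273.]
36 -1 [407. 355.]
40 1 [760. 257.]
40 -1 [411. 369.]
hub 0.147 [580. 298.]
hub 0.183 [579. 342.]
```

```bash
python3 - <<'E'
from h import *
from scipy.spatial.transform import Rotation as Rn
s=observe();w,a,b,c_=s['orientation'];R=Rn.from_quat([a,b,c_,w]).as_matrix();p0=np.array(s['position'])
for z in(0,-.02,-.04):
  for x in(-.016,.016):
    for y in(-.0387,-.052,.0387,.052): print(z,x,y,((proj('side',p0+R@[x,y,z])-[320,150])/.3).round())
im=cv2.imread('pics/s2.png')[185:240,355:415]
cv2.imwrite('pics/c3.png',cv2.resize(im,(600,550),interpolation=cv2.INTER_CUBIC))
E
```

```text
0 -0.016 -0.0387 [212. 258.]
0 -0.016 -0.052 [206. 270.]
0 -0.016 0.0387 [245. 192.]
0 -0.016 0.052 [251. 181.]
0 0.016 -0.0387 [168. 246.]
0 0.016 -0.052 [162. 258.]
0 0.016 0.0387 [203. 181.]
0 0.016 0.052 [209. 170.]
-0.02 -0.016 -0.0387 [214. 237.]
-0.02 -0.016 -0.052 [208. 249.]
-0.02 -0.016 0.0387 [248. 171.]
-0.02 -0.016 0.052 [254. 160.]
-0.02 0.016 -0.0387 [170. 224.]
-0.02 0.016 -0.052 [164. 236.]
-0.02 0.016 0.0387 [205. 159.]
-0.02 0.016 0.052 [211. 149.]
-0.04 -0.016 -0.0387 [217. 215.]
-0.04 -0.016 -0.052 [211. 227.]
-0.04 -0.016 0.0387 [251. 149.]
-0.04 -0.016 0.052 [257. 138.]
-0.04 0.016 -0.0387 [172. 202.]
-0.04 0.016 -0.052 [166. 214.]
-0.04 0.016 0.0387 [208. 137.]
-0.04 0.016 0.052 [214. 127.]
```

View pics/c3.png

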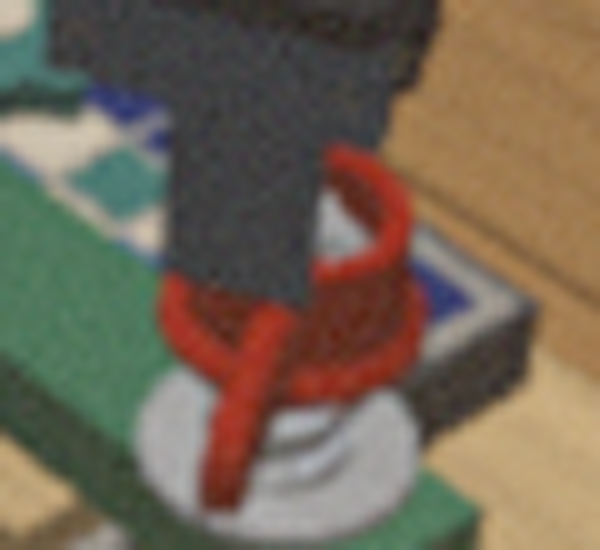

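The side and wrist views agree that the finger ends sit about 40 mm above the reported TCP, so they passed over the wings without touching. I'll turn back clear, then go down a further 40 mm.

```bash

python3 -m handwheel '[{"tx":0,"ty":0,"tz":0,"ax":0,"ay":0,"az":8.5,"claw":85},{"tx":0,"ty":0,"tz":0,"ax":0,"ay":0,"az":17,"claw":85},{"tx":0,"ty":0,"tz":0,"ax":0,"ay":0,"az":25.5,"claw":85},{"tx":0,"ty":0,"tz":0,"ax":0,"ay":0,"az":34,"claw":85},{"tx":0,"ty":0,"tz":0,"ax":0,"ay":0,"az":42.5,"claw":85}]'
python3 -m handwheel '[{"tx":0,"ty":0,"tz":0.0,"ax":0,"ay":0,"az":2,"claw":85},{"tx":0,"ty":0,"tz":0.015,"ax":0,"ay":0,"az":2,"claw":85},{"tx":0,"ty":0,"tz":0.025,"ax":0,"ay":0,"az":2,"claw":85},{"tx":0,"ty":0,"tz":0.033,"ax":0,"ay":0,"az":2,"claw":85},{"tx":0,"ty":0,"tz":0.033,"ax":0,"ay":0,"az":2,"claw":85}]'
python3 - <<'E'
from h import *
goal(.598,-.089,.115,-20)
snap('side','s3')
a=cv2.imread('pics/s3.png')[130:250,320:440];cv2.imwrite('pics/c4.png',cv2.resize(a,(600,600),interpolation=cv2.INTER_CUBIC))
E
```

```text
t: 4.8
position: [0.598, -0.088, 0.1484]
orientation: [0.0, 0.806, 0.592, 0.0]
contact_force: [-0.0, -0.3, 0.1]
grip_width: 0.0776
finger_force: 0.0
t: 5.3
position: [0.5973, -0.088, 0.1139]
orientation: [-0.001, 0.813, 0.582, -0.001]
contact_force: [-0.2, -0.8, -0.3]
grip_width: 0.0778
finger_force: 0.0
t 5.3 pos [ 0.5973 -0.088   0.1139] phi -18.9 q6 4.8 w 0.0778 F [-0.2 -0.8 -0.3] M [-0.08  0.11  0.03]
shift [-0.0008  0.001  -0.0011] az 1.1 tilt [-0.002  0.    -1.   ]
```

View pics/c4.png

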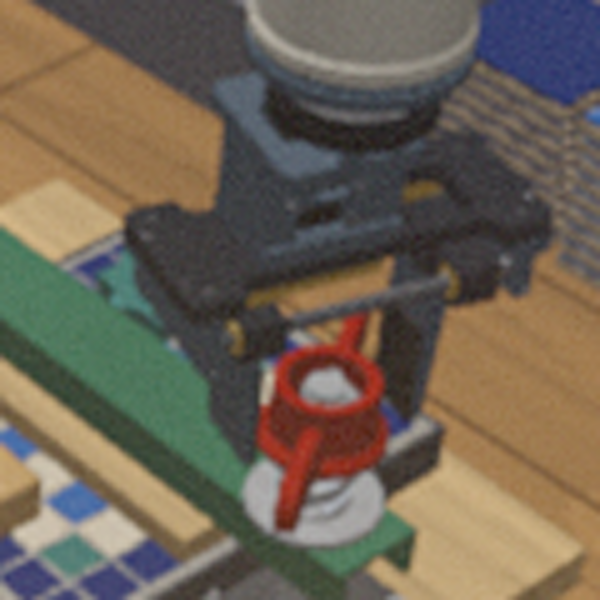

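The fingers now straddle the hub at wing height. In this crop the nut is at (330,410) and the finger ends are at (240,460) and (415,420). The rods and body sit well above, so I can turn anticlockwise.

```bash

python3 -m handwheel '[{"tx":0,"ty":0,"tz":0.003,"ax":0,"ay":0,"az":-7,"claw":85},{"tx":0,"ty":0,"tz":0.003,"ax":0,"ay":0,"az":-14,"claw":85},{"tx":0,"ty":0,"tz":0.003,"ax":0,"ay":0,"az":-20,"claw":85},{"tx":0,"ty":0,"tz":0.003,"ax":0,"ay":0,"az":-26,"claw":85},{"tx":0,"ty":0,"tz":0.003,"ax":0,"ay":0,"az":-32,"claw":85}]'
python3 - <<'E'
from h import *
goal(.598,-.089,.115,30)
tips(.164)
E
python3 -m handwheel '[{"tx":0,"ty":0,"tz":0,"ax":0,"ay":0,"az":-4,"claw":85},{"tx":0,"ty":0,"tz":0,"ax":0,"ay":0,"az":-8,"claw":85},{"tx":0,"ty":0,"tz":0,"ax":0,"ay":0,"az":-12,"claw":85}]'
python3 - <<'E'
from h import *
goal(.598,-.089,.115,30)
tips(.164)
E
```

```text
t: 5.85
position: [0.5984, -0.0886, 0.1126]
orientation: [0.001, 0.62, 0.785, 0.0]
contact_force: [1.4, -3.1, 0.3]
grip_width: 0.0775
finger_force: 1.2
t 5.85 pos [ 0.5984 -0.0886  0.1126] phi 13.4 q6 -27.4 w 0.0775 F [ 1.4 -3.1  0.3] M [-0.58  0.   -0.07]
shift [-0.0003 -0.0005 -0.0024] az -16.6 tilt [ 0.001 -0.001 -1.   ]
top few 0
side n 242 far 30 angles [-137. -135. -133. -132. -130.] ext 382 396 201 235
t: 6.25
position: [0.5984, -0.0885, 0.1124]
orientation: [0.0, 0.537, 0.844, 0.0]
contact_force: [0.4, -1.2, -1.3]
grip_width: 0.0778
finger_force: 0.8
t 6.25 pos [ 0.5984 -0.0885  0.1124] phi 25.1 q6 -39.1 w 0.0778 F [ 0.4 -1.2 -1.3] M [-0.34 -0.13 -0.02]
shift [-0.0003 -0.0006 -0.0026] az -4.9 tilt [ 0.001 -0.    -1.   ]
top few 0
side n 161 far 38 angles [-125. -124. -121. -119. -116.] ext 385 396 208 234
```

```bash

python3 -m handwheel '[{"tx":0,"ty":0,"tz":0,"ax":0,"ay":0,"az":-2,"claw":85},{"tx":0,"ty":0,"tz":0,"ax":0,"ay":0,"az":-4,"claw":85}]' | tail -5
python3 -c "
from h import *
goal(.598,-.089,.115,30)
tips(.164)"
python3 -m handwheel '[{"tx":0,"ty":0,"tz":0,"ax":0,"ay":0,"az":-2,"claw":85},{"tx":0,"ty":0,"tz":0,"ax":0,"ay":0,"az":-4,"claw":85},{"tx":0,"ty":0,"tz":0,"ax":0,"ay":0,"az":-4,"claw":85}]' | tail -5
python3 - <<'E'
from h import *
goal(.598,-.089,.115,30)
tips(.164)
snap('side','s4')
a=cv2.imread('pics/s4.png')[180:250,350:420];b=get_image('wrist')[100:360,180:480,::-1]
cv2.imwrite('pics/c5.png',np.hstack([cv2.resize(a,(400,466)),cv2.resize(b,(400,466))]))
E
```

```text
position: [0.5983, -0.0884, 0.1122]
orientation: [0.0, 0.508, 0.861, 0.0]
contact_force: [0.8, -2.6, -1.1]
grip_width: 0.0777
finger_force: 1.1
t 6.55 pos [ 0.5983 -0.0884  0.1122] phi 28.9 q6 -43.0 w 0.0777 F [ 0.8 -2.6 -1.1] M [-0.5  -0.25 -0.08]
shift [-0.0003 -0.0006 -0.0028] az -1.1 tilt [ 0.001 -0.    -1.   ]
top few 0
side n 144 far 38 angles [-123. -121. -119. -116. -112.] ext 387 396 213 234
position: [0.5981, -0.0883, 0.1121]
orientation: [0.0, 0.477, 0.879, 0.0]
contact_force: [1.5, -1.4, -0.4]
grip_width: 0.0778
finger_force: 0.6
t 6.95 pos [ 0.5981 -0.0883  0.1121] phi 33.0 q6 -47.0 w 0.0778 F [ 1.5 -1.4 -0.4] M [-0.3  -0.1   0.04]
shift [-0.0005 -0.0005 -0.0029] az 3.0 tilt [ 0. -0. -1.]
top few 0
side n 145 far 44 angles [-119. -116. -113. -110. -106.] ext 371 397 214 234
```

View pics/c5.png

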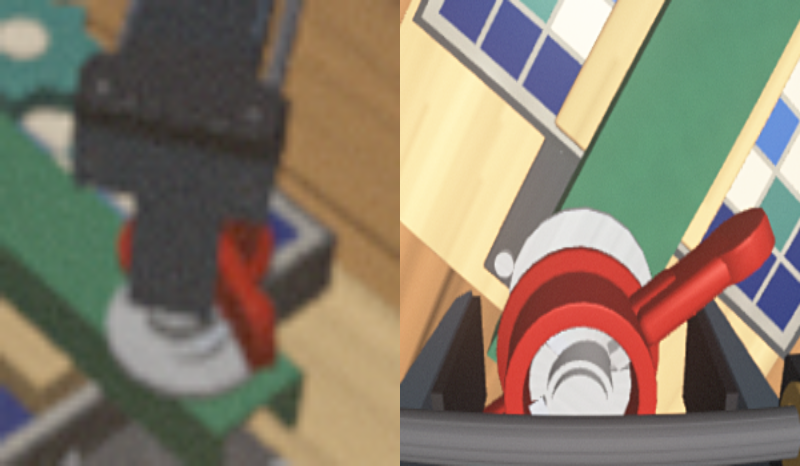

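```bash
cat >> h.py <<'E'
def wp(P,crop=True):
    c=get_calibration('wrist');T=np.linalg.inv(np.array(c['world_from_camera']))
    p=T[:3,:3]@np.array(P)+T[:3,3]; x,y,z=p[0],-p[1],-p[2]; r=np.hypot(x,y); th=np.arctan2(r,z)
    u=np.array([c['cx']+c['fx']*th*x/r,c['cy']+c['fy']*th*y/r]); return ((u-[180,100])*[400/300,466/260]+[400,0]).round() if crop else u
E
python3 - <<'E'
from h import *
for W in (60,64,68):
  for u in(.147,.138):
    t=np.radians(W); e=np.array([np.cos(t),np.sin(t)]);C=np.array([.598,-.089])
    print(W,u,'hubtop',wp([*C,u+.036]),'tipB top',wp([*(C+.081*e),u+.03]))
    t2=np.radians(W-90)
    print('   hub edges', [wp([*(C+s*.026*np.array([np.cos(np.radians(33)),np.sin(np.radians(33))])),u+.036]) for s in(1,-1)], 'screw', wp([*C,.179]))
    print('   side tipA',[proj('side',[*(C-.081*e),u+h]).round(1) for h in(.003,.016)])
E
```

```text
60 0.147 hubtop [579. 404.] tipB top [797. 252.]
   hub edges [array([658., 402.]), array([500., 402.])] screw [579. 396.]
   side tipA [array([392.7, 238.7]), array([393.3, 234.5])]
60 0.138 hubtop [579. 386.] tipB top [787. 241.]
   hub edges [array([655., 385.]), array([504., 385.])] screw [579. 396.]
   side tipA [array([392.3, 241.6]), array([392.8, 237.4])]
64 0.147 hubtop [579. 404.] tipB top [791. 232.]
   hub edges [array([658., 402.]), array([500., 402.])] screw [579. 396.]
   side tipA [array([395. , 238.3]), array([395.7, 234.1])]
64 0.138 hubtop [579. 386.] tipB top [781. 223.]
   hub edges [array([655., 385.]), array([504., 385.])] screw [579. 396.]
   side tipA [array([394.6, 241.2]), array([395.2, 237. ])]
68 0.147 hubtop [579. 404.] tipB top [784. 213.]
   hub edges [array([658., 402.]), array([500., 402.])] screw [579. 396.]
   side tipA [array([397.4, 237.8]), array([398. , 233.6])]
68 0.138 hubtop [579. 386.] tipB top [774. 205.]
   hub edges [array([655., 385.]), array([504., 385.])] screw [579. 396.]
   side tipA [array([396.9, 240.7]), array([397.5, 236.5])]
```

```bash
python3 - <<'E'
from h import *
s=observe(); from scipy.spatial.transform import Rotation as Rn
w,a,b,c_=s['orientation'];X=Rn.from_quat([a,b,c_,w]).as_matrix()[:2,0]
C=np.array([.598,-.089])
for u in(.147,.142,.138,.135): print(u,'flange far',wp([*(C+.032*X),u+.004],0).round(1),'hub top far',wp([*(C+.026*X),u+.036],0).round(1))
print('washer far',wp([*(C+.034*X),.109],0),'pilot far .179',wp([*(C+.0115*X),.179],0),'thread far',wp([*(C+.018*X),.167],0))
im=get_image('wrist');col=int(wp([*C,.179],0)[0]);print(col)
for v in range(205,335,2): print(v,im[v,col-1:col+2].mean(0).astype(int).tolist(),end=' ')
E
```

```text
0.147 flange far [314.7 234.1] hub top far [314.2 270.1]
0.142 flange far [314.8 231.3] hub top far [314.3 265.7]
0.138 flange far [314.9 229.1] hub top far [314.4 262.3]
0.135 flange far [314.9 227.6] hub top far [314.4 259.9]
washer far [315.24601814 211.04869737] pilot far .179 [314.38825351 297.66899498] thread far [314.54740583 273.34683779]
314
205 [105, 159, 123] 207 [102, 155, 121] 209 [103, 155, 121] 211 [103, 156, 121] 213 [103, 155, 123] 215 [115, 147, 125] 217 [218, 216, 218] 219 [232, 233, 230] 221 [231, 231, 228] 223 [230, 230, 228] 225 [228, 228, 226] 227 [227, 226, 224] 229 [227, 226, 224] 231 [226, 225, 222] 233 [225, 225, 223] 235 [228, 228, 227] 237 [172, 144, 140] 239 [182, 59, 48] 241 [212, 69, 59] 243 [213, 71, 61] 245 [211, 69, 58] 247 [211, 68, 59] 249 [214, 68, 59] 251 [171, 60, 52] 253 [126, 51, 45] 255 [127, 50, 46] 257 [129, 53, 47] 259 [128, 51, 45] 261 [128, 51, 45] 263 [129, 53, 46] 265 [129, 53, 48] 267 [124, 48, 43] 269 [224, 86, 77] 271 [225, 77, 66] 273 [223, 76, 65] 275 [221, 72, 62] 277 [220, 71, 61] 279 [217, 69, 59] 281 [209, 65, 57] 283 [224, 233, 229] 285 [224, 223, 222] 287 [225, 223, 222] 289 [227, 226, 224] 291 [151, 147, 146] 293 [144, 139, 138] 295 [145, 140, 139] 297 [145, 141, 139] 299 [141, 137, 135] 301 [218, 217, 214] 303 [227, 227, 225] 305 [176, 172, 170] 307 [142, 136, 134] 309 [198, 194, 191] 311 [228, 225, 224] 313 [225, 223, 222] 315 [225, 223, 221] 317 [223, 221, 219] 319 [223, 221, 220] 321 [225, 223, 222] 323 [225, 223, 222] 325 [224, 223, 221] 327 [223, 222, 220] 329 [225, 223, 222] 331 [190, 187, 185] 333 [75, 70, 70]
```

The gap from washer edge to hub top is 52 px, against 51 px predicted for a dropped nut and 59 px for one not dropped. So the nut has dropped into the thread. Next I lift, bring the fingers to the other side of the wings, and go down again.

```bash

python3 -m handwheel '[{"tx":0,"ty":0,"tz":0,"ax":0,"ay":0,"az":3,"claw":85},{"tx":0,"ty":0,"tz":-0.03,"ax":0,"ay":0,"az":3,"claw":85},{"tx":0,"ty":0,"tz":-0.048,"ax":0,"ay":0,"az":3,"claw":85},{"tx":0,"ty":0,"tz":-0.048,"ax":0,"ay":0,"az":-5,"claw":85},{"tx":0,"ty":0,"tz":-0.048,"ax":0,"ay":0,"az":-13,"claw":85}]'|head -2
python3 -m handwheel '[{"tx":0,"ty":0,"tz":0,"ax":0,"ay":0,"az":-8.5,"claw":85},{"tx":0,"ty":0,"tz":0,"ax":0,"ay":0,"az":-17,"claw":85},{"tx":0,"ty":0,"tz":0,"ax":0,"ay":0,"az":-25.5,"claw":85},{"tx":0,"ty":0,"tz":0,"ax":0,"ay":0,"az":-34,"claw":85},{"tx":0,"ty":0,"tz":0,"ax":0,"ay":0,"az":-42.5,"claw":85}]'|head -2
python3 -m handwheel '[{"tx":0,"ty":0,"tz":0,"ax":0,"ay":0,"az":-8.5,"claw":85},{"tx":0,"ty":0,"tz":0,"ax":0,"ay":0,"az":-17,"claw":85},{"tx":0,"ty":0,"tz":0,"ax":0,"ay":0,"az":-25.5,"claw":85},{"tx":0,"ty":0,"tz":0,"ax":0,"ay":0,"az":-32,"claw":85},{"tx":0,"ty":0,"tz":0,"ax":0,"ay":0,"az":-32,"claw":85}]'|head -2
python3 - <<'E'
from h import *
goal(.598,-.089,.105,120)
tips(.154)
E
```

```text
t: 7.7
position: [0.5981, -0.0881, 0.1606]
t: 8.2
position: [0.5977, -0.088, 0.1598]
t: 8.7
position: [0.5978, -0.088, 0.1598]
t 8.7 pos [ 0.5978 -0.088   0.1598] phi 120.7 q6 -134.8 w 0.0774 F [-0.1  0.5  0.2] M [ 0.07 -0.    0.  ]
shift [ 0.0003 -0.001   0.0548] az 0.7 tilt [-0.  0. -1.]
top few 0
side n 492 far 55 angles [-115. -109.   57.   60.   64.] ext 371 397 192 234
```

```bash

python3 -m handwheel '[{"tx":0,"ty":-0.001,"tz":0.03,"ax":0,"ay":0,"az":0,"claw":85},{"tx":0,"ty":-0.001,"tz":0.048,"ax":0,"ay":0,"az":0,"claw":85},{"tx":0,"ty":-0.001,"tz":0.058,"ax":0,"ay":0,"az":4,"claw":85},{"tx":0,"ty":-0.001,"tz":0.058,"ax":0,"ay":0,"az":10,"claw":85},{"tx":0,"ty":-0.001,"tz":0.058,"ax":0,"ay":0,"az":16,"claw":85}]'|sed -n '2p;4,6p'
python3 -m handwheel '[{"tx":0,"ty":0,"tz":0,"ax":0,"ay":0,"az":6,"claw":85},{"tx":0,"ty":0,"tz":0,"ax":0,"ay":0,"az":12,"claw":85},{"tx":0,"ty":0,"tz":0.001,"ax":0,"ay":0,"az":18,"claw":85},{"tx":0,"ty":0,"tz":0.002,"ax":0,"ay":0,"az":24,"claw":85},{"tx":0,"ty":0,"tz":0.002,"ax":0,"ay":0,"az":30,"claw":85}]'|sed -n '2p;4,6p'
python3 - <<'E'
from h import *
goal(.598,-.089,.105,120)
tips(.152)
E
```

```text
position: [0.5982, -0.0889, 0.1014]
contact_force: [0.2, -0.1, 0.2]
grip_width: 0.0775
finger_force: 0.0
position: [0.5996, -0.0888, 0.1006]
contact_force: [5.2, 4.7, 4.2]
grip_width: 0.0776
finger_force: 34.8
t 9.8 pos [ 0.5996 -0.0888  0.1006] phi 74.3 q6 -88.4 w 0.0776 F [5.2 4.7 4.2] M [ 0.54 -0.89  3.  ]
shift [ 0.0015 -0.0006 -0.0044] az -45.7 tilt [ 0.002 -0.    -1.   ]
top few 0
side n 302 far 32 angles [-133. -129.   41.   44.   54.] ext 371 387 191 234
```

```bash
python3 - <<'E'
from h import *
goal(.598,-.089,.105,120)
snap('side','s5')
a=cv2.imread('pics/s5.png')[180:250,350:420];b=get_image('wrist')[100:360,180:480,::-1]
cv2.imwrite('pics/c6.png',np.hstack([cv2.resize(a,(400,466)),cv2.resize(b,(400,466))]))
s=observe(); from scipy.spatial.transform import Rotation as Rn
w,a,b,c_=s['orientation'];X=Rn.from_quat([a,b,c_,w]).as_matrix()[:2,0]
C=np.array([.598,-.089])
for u in(.147,.142,.138,.135): print(u,'flange far',wp([*(C+.032*X),u+.004]),'hub top far',wp([*(C+.026*X),u+.036]))
print('washer far',wp([*(C+.034*X),.109]))
E
```

```text
t 9.9 pos [ 0.5996 -0.0889  0.1006] phi 74.3 q6 -88.4 w 0.0772 F [2.9 2.4 5. ] M [ 0.03 -0.4   0.83]
shift [ 0.0015 -0.0005 -0.0044] az -45.7 tilt [ 0.002 -0.    -1.   ]
0.147 flange far [580. 243.] hub top far [579. 313.]
0.142 flange far [580. 237.] hub top far [580. 304.]
0.138 flange far [580. 233.] hub top far [580. 298.]
0.135 flange far [580. 230.] hub top far [580. 293.]
washer far [581. 198.]
```

View pics/c6.png

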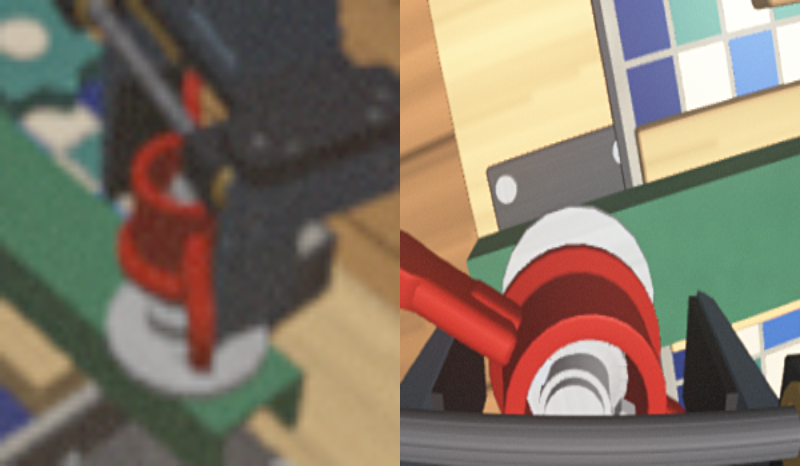

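```bash
cat >> h.py <<'E'
def gap(C=(.598,-.089)):
    from scipy.spatial.transform import Rotation as Rn
    s=observe();w,a,b,c_=s['orientation'];X=Rn.from_quat([a,b,c_,w]).as_matrix()[:2,0];C=np.array(C)
    pr={u:(wp([*(C+.032*X),u+.004],0)[1]-wp([*(C+.034*X),.109],0)[1],wp([*(C+.026*X),u+.036],0)[1]-wp([*(C+.034*X),.109],0)[1]) for u in(.147,.138,.130,.120,.109)}
    im=get_image('wrist').astype(int);c0=int(wp([*C,.179],0)[0])
    print({k:np.round(v,1).tolist() for k,v in pr.items()})
    for c in(c0-8,c0,c0+8):
        p=im[150:335,c-1:c+2].mean(1);r,g,b=p.T
        wh=np.nonzero((p.min(1)>195))[0]; red=np.nonzero((r-g>60))[0]
        # washer white run just above first red
        f=red[red>60][0] if (red>60).any() else -1
        k=f-3
        while k>0 and p[k].min()>170:k-=1
        br=[i for i in red if i>f+6 and r[i]-r[i-3]>60]
        print(c,'washer',k+151,'flange',f+150,'hubtop',[i+150 for i in br][:3])
E
python3 - <<'E'
from h import *
goal(.598,-.089,.105,120)
gap()
E
```

```text
t 10.0 pos [ 0.5995 -0.089   0.1006] phi 74.5 q6 -88.6 w 0.0773 F [3.8 3.3 7. ] M [ 0.08 -0.48  0.81]
shift [ 0.0015 -0.0004 -0.0044] az -45.5 tilt [ 0.002 -0.    -1.   ]
{0.147: [24.7, 64.2], 0.138: [19.4, 55.5], 0.13: [15.0, 48.6], 0.12: [10.0, 40.8], 0.109: [5.1, 33.3]}
306 washer 216 flange 237 hubtop [np.int64(277), np.int64(278), np.int64(279)]
314 washer 216 flange 237 hubtop [np.int64(276), np.int64(277), np.int64(278)]
322 washer 216 flange 238 hubtop [np.int64(276), np.int64(277)]
```

```bash
python3 - <<'E'
from h import *
C=np.array([.598,-.089])
for W,o in((31.3,234),(31.3,234),(46.5,235),(58.5,234),(62,234),(66.5,234),(43,234)):
    e=np.array([np.cos(np.radians(W)),np.sin(np.radians(W))])
    print(W,o,[max(proj('side',[*(C-r*e),u+.004])[1] for r in(.076,.078)).round(1) for u in(.147,.138)],'B top',[proj('side',[*(C+.079*e),u+.03]).round(1) for u in(.147,.138)])
def seg(f):
    im=cv2.cvtColor(cv2.imread(f),cv2.COLOR_BGR2HSV); m=((im[...,0]<8)|(im[...,0]>172))&(im[...,1]>150)&(im[...,2]>60); m[:180]=0;m[250:]=0;m[:,:360]=0;m[:,410:]=0
    return m
for f in('side','s2','s3','s4','s5'):
    m=seg(f'pics/{f}.png');v,u=np.nonzero(m)
    k=u<388
    # hub flange lowest row per column
    print(f,{c:(int(v[u==c].min()),int(v[u==c].max())) for c in range(370,399,2) if (u==c).any()})
E
```

```text
31.3 234 [np.float64(236.7), np.float64(239.6)] B top [array([390.6, 186.8]), array([390.2, 189.7])]
31.3 234 [np.float64(236.7), np.float64(239.6)] B top [array([390.6, 186.8]), array([390.2, 189.7])]
46.5 235 [np.float64(237.9), np.float64(240.7)] B top [array([382. , 185.8]), array([381.7, 188.7])]
58.5 234 [np.float64(237.6), np.float64(240.4)] B top [array([375.3, 186.1]), array([375., 189.])]
62 234 [np.float64(237.3), np.float64(240.2)] B top [array([373.3, 186.3]), array([373.1, 189.2])]
66.5 234 [np.float64(236.8), np.float64(239.7)] B top [array([370.9, 186.7]), array([370.7, 189.6])]
43 234 [np.float64(237.7), np.float64(240.6)] B top [array([384. , 185.9]), array([383.6, 188.8])]
side {372: (212, 219), 374: (212, 221), 376: (202, 234), 378: (201, 234), 380: (200, 228), 382: (200, 223), 384: (199, 224), 386: (199, 224), 388: (196, 224), 390: (190, 224), 392: (190, 223), 394: (203, 222), 396: (214, 220)}
s2 {372: (213, 219), 374: (214, 221), 376: (214, 234), 378: (215, 234), 380: (215, 229), 382: (216, 224), 384: (217, 224), 386: (216, 224), 388: (200, 224), 390: (200, 224), 392: (201, 223), 394: (203, 222), 396: (214, 220)}
s3 {372: (212, 219), 374: (211, 221), 376: (201, 234), 378: (201, 233), 380: (200, 228), 382: (200, 225), 384: (199, 224), 386: (199, 224), 388: (196, 224), 390: (193, 224), 392: (193, 223), 394: (202, 222), 396: (204, 219)}
s4 {372: (214, 218), 388: (217, 224), 390: (215, 227), 392: (216, 231), 394: (214, 234), 396: (215, 234)}
s5 {372: (214, 220), 374: (202, 222), 376: (201, 223), 378: (200, 223), 380: (200, 224), 382: (191, 225), 384: (191, 234), 386: (212, 233)}
```

The side view settles it: the nut's rim rows have not changed (224), so it has not dropped. My wrist-based reading was wrong. I'll lift, go back to the other side and turn further anticlockwise, judging the drop by the side view.

```bash

python3 -m handwheel '[{"tx":0,"ty":0,"tz":0,"ax":0,"ay":0,"az":-5,"claw":85},{"tx":0,"ty":0,"tz":-0.03,"ax":0,"ay":0,"az":-7,"claw":85},{"tx":0,"ty":0,"tz":-0.06,"ax":0,"ay":0,"az":-7,"claw":85},{"tx":0,"ty":0,"tz":-0.06,"ax":0,"ay":0,"az":0,"claw":85},{"tx":0,"ty":0,"tz":-0.06,"ax":0,"ay":0,"az":8,"claw":85}]'|sed -n '2p;4,6p'
python3 -m handwheel '[{"tx":0,"ty":0,"tz":0,"ax":0,"ay":0,"az":8.5,"claw":85},{"tx":0,"ty":0,"tz":0,"ax":0,"ay":0,"az":17,"claw":85},{"tx":0,"ty":0,"tz":0,"ax":0,"ay":0,"az":25.5,"claw":85},{"tx":0,"ty":0,"tz":0,"ax":0,"ay":0,"az":34,"claw":85},{"tx":0,"ty":0,"tz":0,"ax":0,"ay":0,"az":42.5,"claw":85}]'|head -2
python3 -m handwheel '[{"tx":0,"ty":0,"tz":0,"ax":0,"ay":0,"az":8.5,"claw":85},{"tx":0,"ty":0,"tz":0,"ax":0,"ay":0,"az":17,"claw":85},{"tx":0,"ty":0,"tz":0,"ax":0,"ay":0,"az":25.5,"claw":85},{"tx":0,"ty":0,"tz":0,"ax":0,"ay":0,"az":32,"claw":85},{"tx":0,"ty":0,"tz":0,"ax":0,"ay":0,"az":32,"claw":85}]'|head -2
cat >> h.py <<'E'
def side(name):
    snap('side',name); im=cv2.cvtColor(cv2.imread(f'pics/{name}.png'),cv2.COLOR_BGR2HSV); m=((im[...,0]<8)|(im[...,0]>172))&(im[...,1]>150)&(im[...,2]>60); m[:180]=0;m[260:]=0;m[:,:360]=0;m[:,:410]=m[:,:410];m[:,410:]=0
    v,u=np.nonzero(m); print(name,{c:(int(v[u==c].min()),int(v[u==c].max())) for c in range(362,410,2) if (u==c).any()})
E
python3 - <<'E'
from h import *
goal(.598,-.089,.112,-5)
side('s6')
E
```

```text
position: [0.5989, -0.0892, 0.1609]
contact_force: [-0.2, 0.3, -1.2]
grip_width: 0.0775
finger_force: 0.0
t: 11.05
position: [0.5982, -0.089, 0.1598]
t: 11.55
position: [0.5983, -0.0891, 0.1598]
t 11.55 pos [ 0.5983 -0.0891  0.1598] phi -8.1 q6 -6.0 w 0.0777 F [0.8 0.2 0.2] M [-0.07  0.01  0.03]
shift [ 0.     -0.0003  0.0478] az -3.1 tilt [-0.  0. -1.]
s6 {372: (214, 220), 374: (211, 222), 376: (208, 223), 378: (201, 223), 380: (192, 224), 382: (192, 224), 384: (200, 225), 386: (200, 234), 388: (201, 233), 390: (201, 223), 392: (202, 222), 394: (205, 222), 396: (214, 219)}
```

```bash

python3 -m handwheel '[{"tx":0,"ty":0,"tz":0.03,"ax":0,"ay":0,"az":0,"claw":85},{"tx":0,"ty":0,"tz":0.045,"ax":0,"ay":0,"az":0,"claw":85},{"tx":0,"ty":0,"tz":0.048,"ax":0,"ay":0,"az":-5,"claw":85},{"tx":0,"ty":0,"tz":0.048,"ax":0,"ay":0,"az":-11,"claw":85},{"tx":0,"ty":0,"tz":0.048,"ax":0,"ay":0,"az":-17,"claw":85}]'|sed -n '2p;4,6p'
python3 -m handwheel '[{"tx":0,"ty":0,"tz":0,"ax":0,"ay":0,"az":-5,"claw":85},{"tx":0,"ty":0,"tz":0,"ax":0,"ay":0,"az":-10,"claw":85},{"tx":0,"ty":0,"tz":0,"ax":0,"ay":0,"az":-15,"claw":85},{"tx":0,"ty":0,"tz":0,"ax":0,"ay":0,"az":-20,"claw":85},{"tx":0,"ty":0,"tz":0,"ax":0,"ay":0,"az":-24,"claw":85}]'|sed -n '2p;4,6p'
python3 -m handwheel '[{"tx":0,"ty":0,"tz":0,"ax":0,"ay":0,"az":-3,"claw":85},{"tx":0,"ty":0,"tz":0,"ax":0,"ay":0,"az":-6,"claw":85}]'|sed -n '2p;4,6p'
python3 - <<'E'
from h import *
goal(.598,-.089,.112,-5)
side('s7');tips(.163)
E
```

```text
position: [0.5983, -0.089, 0.1116]
contact_force: [0.6, 0.4, 0.5]
grip_width: 0.0774
finger_force: 0.0
position: [0.5986, -0.0893, 0.112]
contact_force: [-0.4, -1.2, 0.7]
grip_width: 0.0778
finger_force: 1.3
position: [0.5984, -0.0891, 0.1119]
contact_force: [0.5, -0.1, -1.0]
grip_width: 0.0772
finger_force: 0.0
t 12.8 pos [ 0.5984 -0.0891  0.1119] phi 39.4 q6 -53.6 w 0.0772 F [ 0.5 -0.1 -1. ] M [-0.05 -0.    0.08]
shift [ 0.0003 -0.0002 -0.0001] az 44.4 tilt [-0.  0. -1.]
s7 {372: (214, 222), 374: (213, 223), 392: (213, 229), 394: (214, 231), 396: (217, 234), 398: (226, 237), 400: (227, 236)}
top few 0
side n 179 far 83 angles [-117. -114. -110. -107. -101.] ext 371 402 212 237
```

Now it has dropped: the wing tip moved from 234 to 237 px and the rim from 219 to 222, both about 9 mm down, and the pushing force vanished. I'll re-engage on the other side and run it clockwise.

```bash

python3 -m handwheel '[{"tx":0,"ty":0,"tz":0,"ax":0,"ay":0,"az":3,"claw":85},{"tx":0,"ty":0,"tz":-0.03,"ax":0,"ay":0,"az":3,"claw":85},{"tx":0,"ty":0,"tz":-0.048,"ax":0,"ay":0,"az":3,"claw":85},{"tx":0,"ty":0,"tz":-0.048,"ax":0,"ay":0,"az":-5,"claw":85},{"tx":0,"ty":0,"tz":-0.048,"ax":0,"ay":0,"az":-13,"claw":85}]'|head -2
python3 -m handwheel '[{"tx":0,"ty":0,"tz":0,"ax":0,"ay":0,"az":-8.5,"claw":85},{"tx":0,"ty":0,"tz":0,"ax":0,"ay":0,"az":-17,"claw":85},{"tx":0,"ty":0,"tz":0,"ax":0,"ay":0,"az":-25.5,"claw":85},{"tx":0,"ty":0,"tz":0,"ax":0,"ay":0,"az":-34,"claw":85},{"tx":0,"ty":0,"tz":0,"ax":0,"ay":0,"az":-42.5,"claw":85}]'|head -2
python3 -m handwheel '[{"tx":0,"ty":0,"tz":0,"ax":0,"ay":0,"az":-8.5,"claw":85},{"tx":0,"ty":0,"tz":0,"ax":0,"ay":0,"az":-17,"claw":85},{"tx":0,"ty":0,"tz":0,"ax":0,"ay":0,"az":-25.5,"claw":85},{"tx":0,"ty":0,"tz":0,"ax":0,"ay":0,"az":-33,"claw":85},{"tx":0,"ty":0,"tz":0,"ax":0,"ay":0,"az":-33,"claw":85}]'|head -2
python3 - <<'E'
from h import *
goal(.598,-.089,.105,125)
side('s8')
E
```

```text
t: 13.45
position: [0.5988, -0.0891, 0.1606]
t: 13.95
position: [0.5984, -0.0891, 0.1599]
t: 14.45
position: [0.5984, -0.0891, 0.1599]
t 14.45 pos [ 0.5984 -0.0891  0.1599] phi 127.8 q6 -141.9 w 0.0777 F [ 0.2 -0.8  0.8] M [0.07 0.06 0.01]
shift [0.0003 0.0003 0.0549] az 2.8 tilt [-0.  0. -1.]
s8 {370: (193, 201), 372: (194, 222), 374: (197, 223), 376: (199, 225), 378: (202, 226), 380: (202, 226), 382: (202, 227), 384: (202, 227), 386: (202, 227), 388: (202, 226), 390: (203, 227), 392: (204, 229), 394: (206, 232), 396: (217, 234), 398: (226, 237), 400: (227, 236)}
```

```bash

python3 -m handwheel '[{"tx":0,"ty":0,"tz":0.03,"ax":0,"ay":0,"az":0,"claw":85},{"tx":0,"ty":0,"tz":0.048,"ax":0,"ay":0,"az":0,"claw":85},{"tx":0,"ty":0,"tz":0.056,"ax":0,"ay":0,"az":5,"claw":85},{"tx":0,"ty":0,"tz":0.056,"ax":0,"ay":0,"az":11,"claw":85},{"tx":0,"ty":0,"tz":0.056,"ax":0,"ay":0,"az":17,"claw":85}]'|sed -n '2p;4,6p'
python3 -m handwheel '[{"tx":0,"ty":0,"tz":0,"ax":0,"ay":0,"az":5,"claw":85},{"tx":0,"ty":0,"tz":0,"ax":0,"ay":0,"az":10,"claw":85},{"tx":0,"ty":0,"tz":0,"ax":0,"ay":0,"az":15,"claw":85},{"tx":0,"ty":0,"tz":0,"ax":0,"ay":0,"az":20,"claw":85},{"tx":0,"ty":0,"tz":0,"ax":0,"ay":0,"az":25,"claw":85}]'|sed -n '2p;4,6p'
python3 - <<'E'
from h import *
goal(.598,-.089,.105,125)
side('s9');tips(.15)
E
```

```text
position: [0.5983, -0.089, 0.1035]
contact_force: [-0.0, -0.4, 0.4]
grip_width: 0.0774
finger_force: 0.0
position: [0.5986, -0.0891, 0.1039]
contact_force: [0.1, -1.0, -1.0]
grip_width: 0.0779
finger_force: 0.3
t 15.5 pos [ 0.5986 -0.0891  0.1039] phi 85.2 q6 -99.3 w 0.0779 F [ 0.1 -1.  -1. ] M [-0.01 -0.07  0.07]
shift [ 0.0006  0.0001 -0.0011] az -39.8 tilt [ 0. -0. -1.]
s9 {372: (214, 222), 374: (206, 224), 376: (204, 226), 378: (196, 227), 380: (197, 227), 382: (202, 228), 384: (203, 227), 386: (203, 230), 388: (215, 239), 390: (214, 239), 392: (236, 237)}
top few 0
side n 361 far 56 angles [-128. -125. -122.   47.   53.] ext 371 391 196 239
```

It sinks smoothly with little torque, so I'll carry on clockwise.

```bash

python3 -m handwheel '[{"tx":0,"ty":0,"tz":0.001,"ax":0,"ay":0,"az":8,"claw":85},{"tx":0,"ty":0,"tz":0.001,"ax":0,"ay":0,"az":16,"claw":85},{"tx":0,"ty":0,"tz":0.002,"ax":0,"ay":0,"az":24,"claw":85},{"tx":0,"ty":0,"tz":0.003,"ax":0,"ay":0,"az":32,"claw":85},{"tx":0,"ty":0,"tz":0.003,"ax":0,"ay":0,"az":40,"claw":85}]'|sed -n '2p;4,6p'
python3 -m handwheel '[{"tx":0,"ty":0,"tz":0.001,"ax":0,"ay":0,"az":8,"claw":85},{"tx":0,"ty":0,"tz":0.001,"ax":0,"ay":0,"az":16,"claw":85},{"tx":0,"ty":0,"tz":0.002,"ax":0,"ay":0,"az":24,"claw":85},{"tx":0,"ty":0,"tz":0.003,"ax":0,"ay":0,"az":32,"claw":85},{"tx":0,"ty":0,"tz":0.003,"ax":0,"ay":0,"az":40,"claw":85}]'|sed -n '2p;4,6p'
python3 - <<'E'
from h import *
goal(.598,-.089,.105,125)
side('s10');tips(.142)
E
```

```text
position: [0.5985, -0.0891, 0.1008]
contact_force: [0.2, -1.4, -0.5]
grip_width: 0.0776
finger_force: 0.3
position: [0.5984, -0.0891, 0.0978]
contact_force: [-0.2, -0.4, -0.3]
grip_width: 0.0773
finger_force: 0.2
t 16.65 pos [ 0.5984 -0.0891  0.0978] phi 5.4 q6 -19.5 w 0.0773 F [-0.2 -0.4 -0.3] M [-0.18  0.04  0.04]
shift [ 0.0002 -0.0004 -0.0072] az -119.6 tilt [-0. -0. -1.]
s10 {362: (217, 225), 364: (217, 219), 378: (227, 228), 380: (216, 229), 382: (217, 229), 384: (217, 229), 386: (217, 229), 388: (204, 229), 390: (205, 228), 392: (206, 227), 394: (208, 226), 396: (210, 224), 398: (210, 217), 400: (210, 217), 402: (210, 217), 404: (209, 217), 406: (209, 216), 408: (208, 216)}
top few 0
side n 480 far 162 angles [-35. -26. -16. 145. 158.] ext 351 415 205 229
```

```bash

python3 -m handwheel '[{"tx":0,"ty":0,"tz":0.001,"ax":0,"ay":0,"az":8,"claw":85},{"tx":0,"ty":0,"tz":0.001,"ax":0,"ay":0,"az":16,"claw":85},{"tx":0,"ty":0,"tz":0.002,"ax":0,"ay":0,"az":24,"claw":85},{"tx":0,"ty":0,"tz":0.003,"ax":0,"ay":0,"az":32,"claw":85},{"tx":0,"ty":0,"tz":0.003,"ax":0,"ay":0,"az":40,"claw":85}]'|sed -n '2p;4,6p'
python3 -m handwheel '[{"tx":0,"ty":0,"tz":0.001,"ax":0,"ay":0,"az":8,"claw":85},{"tx":0,"ty":0,"tz":0.001,"ax":0,"ay":0,"az":16,"claw":85},{"tx":0,"ty":0,"tz":0.002,"ax":0,"ay":0,"az":24,"claw":85},{"tx":0,"ty":0,"tz":0.003,"ax":0,"ay":0,"az":32,"claw":85},{"tx":0,"ty":0,"tz":0.003,"ax":0,"ay":0,"az":40,"claw":85}]'|sed -n '2p;4,6p'
python3 -m handwheel '[{"tx":0,"ty":0,"tz":0.001,"ax":0,"ay":0,"az":8,"claw":85},{"tx":0,"ty":0,"tz":0.001,"ax":0,"ay":0,"az":16,"claw":85},{"tx":0,"ty":0,"tz":0.002,"ax":0,"ay":0,"az":24,"claw":85},{"tx":0,"ty":0,"tz":0.003,"ax":0,"ay":0,"az":32,"claw":85},{"tx":0,"ty":0,"tz":0.003,"ax":0,"ay":0,"az":40,"claw":85}]'|sed -n '2p;4,6p'
python3 - <<'E'
from h import *
goal(.598,-.089,.105,-180)
side('s11');tips(.132)
E
```

```text
position: [0.5984, -0.0891, 0.0948]
contact_force: [-0.6, 0.6, -0.9]
grip_width: 0.0772
finger_force: 0.2
position: [0.5984, -0.089, 0.0918]
contact_force: [-0.6, 0.6, -0.7]
grip_width: 0.078
finger_force: 0.1
position: [0.5986, -0.0891, 0.0889]
contact_force: [0.3, 0.1, -0.2]
grip_width: 0.0776
finger_force: 0.3
t 18.3 pos [ 0.5986 -0.0891  0.0889] phi -114.4 q6 100.2 w 0.0776 F [ 0.3  0.1 -0.2] M [-0.07  0.07  0.07]
shift [-0.0006  0.0001 -0.0161] az 65.6 tilt [ 0. -0. -1.]
s11 {370: (221, 225), 372: (219, 228), 374: (210, 230), 376: (209, 242), 378: (219, 244), 380: (220, 239), 382: (220, 229)}
top few 0
side n 210 far 32 angles [-151. -149. -147. -145.   30.] ext 370 391 198 244
```

```bash

python3 -m handwheel '[{"tx":0,"ty":0,"tz":0.001,"ax":0,"ay":0,"az":8,"claw":85},{"tx":0,"ty":0,"tz":0.001,"ax":0,"ay":0,"az":16,"claw":85},{"tx":0,"ty":0,"tz":0.002,"ax":0,"ay":0,"az":24,"claw":85},{"tx":0,"ty":0,"tz":0.003,"ax":0,"ay":0,"az":32,"claw":85},{"tx":0,"ty":0,"tz":0.003,"ax":0,"ay":0,"az":40,"claw":85}]'|sed -n '2p;4,6p'
python3 -m handwheel '[{"tx":0,"ty":0,"tz":0.001,"ax":0,"ay":0,"az":8,"claw":85},{"tx":0,"ty":0,"tz":0.001,"ax":0,"ay":0,"az":16,"claw":85},{"tx":0,"ty":0,"tz":0.002,"ax":0,"ay":0,"az":24,"claw":85},{"tx":0,"ty":0,"tz":0.002,"ax":0,"ay":0,"az":29,"claw":85},{"tx":0,"ty":0,"tz":0.002,"ax":0,"ay":0,"az":29,"claw":85}]'|sed -n '2p;4,6p'
python3 - <<'E'
from h import *
goal(.598,-.089,.105,0)
side('s12');tips(.127)
E
```

```text
position: [0.5985, -0.0891, 0.0859]
contact_force: [0.4, -1.0, -1.3]
grip_width: 0.0775
finger_force: 0.2
position: [0.5984, -0.0891, 0.0839]
contact_force: [0.7, 1.2, -0.3]
grip_width: 0.0773
finger_force: 0.0
t 19.45 pos [ 0.5984 -0.0891  0.0839] phi 176.9 q6 169.0 w 0.0773 F [ 0.7  1.2 -0.3] M [0.09 0.14 0.06]
shift [-0.0001  0.0005 -0.0211] az 176.9 tilt [-0.  0. -1.]
s12 {362: (220, 227), 376: (219, 233), 378: (220, 233), 380: (221, 234), 382: (222, 234), 384: (222, 234), 386: (222, 234), 388: (222, 234), 390: (221, 233), 392: (216, 232), 394: (214, 230), 396: (217, 227), 398: (216, 224), 400: (216, 224), 402: (217, 224), 404: (217, 224), 406: (217, 223), 408: (216, 223)}
top few 0
side n 495 far 151 angles [-42. -31. -22. 139. 152.] ext 350 415 213 234
```

About 70° remains and the last joint is at its range. I'll lift and turn back about 200° for a new hold.

```bash

python3 -m handwheel '[{"tx":0,"ty":0,"tz":-0.005,"ax":0,"ay":0,"az":-5,"claw":85},{"tx":0,"ty":0,"tz":-0.035,"ax":0,"ay":0,"az":-10,"claw":85},{"tx":0,"ty":0,"tz":-0.04,"ax":0,"ay":0,"az":-14,"claw":85},{"tx":0,"ty":0,"tz":-0.04,"ax":0,"ay":0,"az":-22,"claw":85},{"tx":0,"ty":0,"tz":-0.04,"ax":0,"ay":0,"az":-30,"claw":85}]'|sed -n '2p;4,6p'
python3 -m handwheel '[{"tx":0,"ty":0,"tz":0,"ax":0,"ay":0,"az":-8.5,"claw":85},{"tx":0,"ty":0,"tz":0,"ax":0,"ay":0,"az":-17,"claw":85},{"tx":0,"ty":0,"tz":0,"ax":0,"ay":0,"az":-25.5,"claw":85},{"tx":0,"ty":0,"tz":0,"ax":0,"ay":0,"az":-34,"claw":85},{"tx":0,"ty":0,"tz":0,"ax":0,"ay":0,"az":-42.5,"claw":85}]'|head -2
python3 -m handwheel '[{"tx":0,"ty":0,"tz":0,"ax":0,"ay":0,"az":-8.5,"claw":85},{"tx":0,"ty":0,"tz":0,"ax":0,"ay":0,"az":-17,"claw":85},{"tx":0,"ty":0,"tz":0,"ax":0,"ay":0,"az":-25.5,"claw":85},{"tx":0,"ty":0,"tz":0,"ax":0,"ay":0,"az":-34,"claw":85},{"tx":0,"ty":0,"tz":0,"ax":0,"ay":0,"az":-42.5,"claw":85}]'|head -2
python3 -m handwheel '[{"tx":0,"ty":0,"tz":0,"ax":0,"ay":0,"az":-8.5,"claw":85},{"tx":0,"ty":0,"tz":0,"ax":0,"ay":0,"az":-17,"claw":85},{"tx":0,"ty":0,"tz":0,"ax":0,"ay":0,"az":-25.5,"claw":85},{"tx":0,"ty":0,"tz":0,"ax":0,"ay":0,"az":-34,"claw":85},{"tx":0,"ty":0,"tz":0,"ax":0,"ay":0,"az":-42.5,"claw":85}]'|head -2
python3 -m handwheel '[{"tx":0,"ty":0,"tz":0,"ax":0,"ay":0,"az":-8.5,"claw":85},{"tx":0,"ty":0,"tz":0,"ax":0,"ay":0,"az":-17,"claw":85},{"tx":0,"ty":0,"tz":0,"ax":0,"ay":0,"az":-25.5,"claw":85},{"tx":0,"ty":0,"tz":0,"ax":0,"ay":0,"az":-34,"claw":85},{"tx":0,"ty":0,"tz":0,"ax":0,"ay":0,"az":-42.5,"claw":85}]'|head -2
python3 - <<'E'
from h import *
goal(.598,-.089,.082,18)
side('s13');tips(.127)
E
```

```text
position: [0.5987, -0.0891, 0.1243]
contact_force: [0.3, -0.7, -0.3]
grip_width: 0.0778
finger_force: 0.0
t: 20.6
position: [0.5985, -0.0891, 0.1239]
t: 21.1
position: [0.5985, -0.0891, 0.1239]
t: 21.6
position: [0.5985, -0.089, 0.1239]
t: 22.1
position: [0.5985, -0.0891, 0.1239]
t 22.1 pos [ 0.5985 -0.0891  0.1239] phi 17.3 q6 -31.4 w 0.0773 F [ 0.2  0.5 -0.5] M [-0.03  0.02 -0.03]
shift [ 0.0002 -0.0005  0.0419] az -0.7 tilt [ 0.  0. -1.]
s13 {362: (220, 227), 364: (220, 227), 366: (220, 226), 368: (219, 226), 370: (220, 226), 372: (222, 230), 374: (224, 231), 376: (223, 233), 378: (224, 233), 380: (226, 234), 382: (226, 234), 384: (222, 234), 386: (222, 234), 388: (222, 234), 390: (221, 233), 392: (216, 232), 394: (216, 230), 396: (218, 226), 398: (217, 224), 400: (217, 224), 402: (217, 224), 404: (217, 223), 406: (217, 223), 408: (216, 223)}
top few 0
side n 564 far 148 angles [-42. -31. -23. 137. 152.] ext 350 415 214 234
```

```bash

python3 -m handwheel '[{"tx":0,"ty":0,"tz":0.025,"ax":0,"ay":0,"az":0,"claw":85},{"tx":0,"ty":0,"tz":0.038,"ax":0,"ay":0,"az":0,"claw":85},{"tx":0,"ty":0,"tz":0.042,"ax":0,"ay":0,"az":5,"claw":85},{"tx":0,"ty":0,"tz":0.042,"ax":0,"ay":0,"az":12,"claw":85},{"tx":0,"ty":0,"tz":0.042,"ax":0,"ay":0,"az":19,"claw":85}]'|sed -n '2p;4,6p'
python3 -m handwheel '[{"tx":0,"ty":0,"tz":0,"ax":0,"ay":0,"az":8,"claw":85},{"tx":0,"ty":0,"tz":0.001,"ax":0,"ay":0,"az":16,"claw":85},{"tx":0,"ty":0,"tz":0.001,"ax":0,"ay":0,"az":24,"claw":85},{"tx":0,"ty":0,"tz":0.002,"ax":0,"ay":0,"az":32,"claw":85},{"tx":0,"ty":0,"tz":0.002,"ax":0,"ay":0,"az":40,"claw":85}]'|sed -n '2p;4,6p'
python3 -m handwheel '[{"tx":0,"ty":0,"tz":0,"ax":0,"ay":0,"az":3,"claw":85},{"tx":0,"ty":0,"tz":0.001,"ax":0,"ay":0,"az":6,"claw":85},{"tx":0,"ty":0,"tz":0.001,"ax":0,"ay":0,"az":9,"claw":85},{"tx":0,"ty":0,"tz":0.001,"ax":0,"ay":0,"az":12,"claw":85}]'|sed -n '2p;4,6p'
python3 - <<'E'
from h import *
goal(.598,-.089,.082,18)
side('s14');tips(.127)
E
```

```text
position: [0.5981, -0.089, 0.0814]
contact_force: [-0.4, -0.1, 0.6]
grip_width: 0.0777
finger_force: 0.0
position: [0.5982, -0.089, 0.0796]
contact_force: [-0.3, 0.5, 0.1]
grip_width: 0.0774
finger_force: 0.1
position: [0.5983, -0.089, 0.0786]
contact_force: [0.3, 0.2, -1.5]
grip_width: 0.0773
finger_force: 0.2
t 23.65 pos [ 0.5983 -0.089   0.0786] phi -54.6 q6 40.5 w 0.0773 F [ 0.3  0.2 -1.5] M [-0.04  0.09  0.06]
shift [-0.0002 -0.0002 -0.0034] az -72.6 tilt [-0.001  0.    -1.   ]
s14 {368: (212, 219), 370: (212, 227), 372: (213, 231), 374: (214, 233), 376: (213, 234), 378: (221, 235), 380: (222, 235), 382: (223, 236), 384: (223, 236), 386: (224, 235), 388: (223, 235), 390: (222, 234), 392: (216, 233), 394: (224, 233), 396: (226, 235), 398: (227, 236), 400: (229, 237), 402: (230, 239), 404: (231, 240), 406: (232, 240), 408: (233, 239)}
top few 0
side n 498 far 92 angles [-93. -87. -81. -74.  98.] ext 358 410 206 241
```

```bash

python3 -m handwheel '[{"tx":0,"ty":0,"tz":0,"ax":0,"ay":0,"az":2,"claw":85},{"tx":0,"ty":0,"tz":0,"ax":0,"ay":0,"az":4,"claw":85},{"tx":0,"ty":0,"tz":0,"ax":0,"ay":0,"az":6,"claw":85},{"tx":0,"ty":0,"tz":0,"ax":0,"ay":0,"az":8,"claw":85},{"tx":0,"ty":0,"tz":0,"ax":0,"ay":0,"az":10,"claw":85}]'|sed -n '2p;4,6p'
python3 -c "
from h import *
goal(.598,-.089,.082,18)"
python3 -m handwheel '[{"tx":0,"ty":0,"tz":0,"ax":0,"ay":0,"az":2,"claw":85},{"tx":0,"ty":0,"tz":0,"ax":0,"ay":0,"az":4,"claw":85},{"tx":0,"ty":0,"tz":0,"ax":0,"ay":0,"az":6,"claw":85}]'|sed -n '2p;4,6p'
python3 - <<'E'
from h import *
goal(.598,-.089,.082,18)
side('s15');tips(.125)
E
```

```text
position: [0.5984, -0.0891, 0.0788]
contact_force: [-0.4, -0.1, -0.0]
grip_width: 0.0774
finger_force: 0.2
t 24.3 pos [ 0.5984 -0.0891  0.0788] phi -64.4 q6 50.3 w 0.0774 F [-0.4 -0.1 -0. ] M [-0.07  0.14  0.02]
shift [-0.0003 -0.0002 -0.0032] az -82.4 tilt [-0.  0. -1.]
position: [0.5985, -0.0891, 0.0788]
contact_force: [-0.3, -0.3, -0.0]
grip_width: 0.0775
finger_force: 0.5
t 24.6 pos [ 0.5985 -0.0891  0.0788] phi -70.4 q6 56.3 w 0.0775 F [-0.3 -0.3 -0. ] M [-0.12  0.07  0.03]
shift [-0.0004 -0.0003 -0.0032] az -88.4 tilt [-0. -0. -1.]
s15 {370: (225, 229), 372: (210, 232), 374: (212, 233), 376: (213, 235), 378: (222, 235), 380: (223, 236), 382: (224, 236), 384: (224, 236), 386: (224, 236), 388: (223, 235), 390: (222, 235), 392: (216, 237), 394: (225, 239), 396: (231, 240), 398: (234, 243), 400: (235, 244), 402: (236, 244), 404: (240, 242)}
top few 0
side n 444 far 67 angles [-106. -103.  -99.  -93.  -87.] ext 370 403 209 245
```

```bash

python3 -m handwheel '[{"tx":0,"ty":0,"tz":0,"ax":0,"ay":0,"az":2,"claw":85},{"tx":0,"ty":0,"tz":0,"ax":0,"ay":0,"az":4,"claw":85}]'|sed -n '4p;6p'
python3 -c "
from h import *
goal(.598,-.089,.082,18)"
python3 -m handwheel '[{"tx":0,"ty":0,"tz":0,"ax":0,"ay":0,"az":2,"claw":85},{"tx":0,"ty":0,"tz":0,"ax":0,"ay":0,"az":4,"claw":85}]'|sed -n '4p;6p'
python3 -c "
from h import *
goal(.598,-.089,.082,18);side('s16');tips(.125)"
```

```text
contact_force: [-0.2, 0.4, -0.2]
finger_force: 0.9
t 24.95 pos [ 0.5985 -0.0891  0.0789] phi -74.3 q6 60.2 w 0.0776 F [-0.2  0.4 -0.2] M [-0.02  0.16  0.02]
shift [-0.0004 -0.0002 -0.0031] az -92.3 tilt [-0.  0. -1.]
contact_force: [-0.4, 0.5, -0.2]
finger_force: 0.9
t 25.15 pos [ 0.5985 -0.089   0.0789] phi -78.3 q6 64.2 w 0.0775 F [-0.4  0.5 -0.2] M [-0.08  0.06  0.06]
shift [-0.0005 -0.0001 -0.0031] az -96.3 tilt [-0.  0. -1.]
s16 {370: (224, 229), 372: (213, 232), 374: (209, 233), 376: (221, 235), 378: (223, 236), 380: (223, 236), 382: (224, 236), 384: (224, 236), 386: (224, 236), 388: (223, 236), 390: (222, 238), 392: (216, 240), 394: (233, 243), 396: (235, 246), 398: (237, 246), 400: (239, 244)}
top few 0
side n 414 far 62 angles [-113. -110. -106. -101.  -96.] ext 370 400 208 246
```

```bash

for i in 1 2; do python3 -m handwheel '[{"tx":0,"ty":0,"tz":0,"ax":0,"ay":0,"az":1.5,"claw":85},{"tx":0,"ty":0,"tz":0,"ax":0,"ay":0,"az":3,"claw":85}]'|sed -n '4p;6p'
python3 -c "
from h import *
goal(.598,-.089,.082,18)"; done
python3 -c "
from h import *
side('s17');tips(.125)"
```

```text
contact_force: [0.1, 0.8, 0.1]
finger_force: 0.9
t 25.5 pos [ 0.5985 -0.0891  0.0789] phi -81.4 q6 67.3 w 0.0776 F [0.1 0.8 0.1] M [-0.07 -0.04  0.08]
shift [-0.0005 -0.0002 -0.0031] az -99.4 tilt [ 0.  0. -1.]
contact_force: [2.4, -0.8, -0.2]
finger_force: 1.0
t 25.7 pos [ 0.5986 -0.0891  0.0789] phi -84.5 q6 70.3 w 0.0777 F [ 2.4 -0.8 -0.2] M [-0.01 -0.22  0.09]
shift [-0.0006 -0.0002 -0.0031] az -102.5 tilt [ 0. -0. -1.]
s17 {370: (224, 230), 372: (223, 232), 374: (206, 234), 376: (208, 235), 378: (223, 236), 380: (223, 236), 382: (224, 236), 384: (224, 236), 386: (224, 235), 388: (223, 238), 390: (222, 241), 392: (219, 245), 394: (236, 247), 396: (239, 246)}
top few 0
side n 385 far 58 angles [-118. -114. -111. -107.   60.] ext 370 397 205 247
```

```bash

for i in 1 2 3; do python3 -m handwheel '[{"tx":0,"ty":0,"tz":0,"ax":0,"ay":0,"az":1.5,"claw":85},{"tx":0,"ty":0,"tz":0,"ax":0,"ay":0,"az":3,"claw":85}]'|sed -n '4p;6p'
python3 -c "
from h import *
goal(.598,-.089,.082,18)"|head -1; done
python3 -c "
from h import *
side('s18');tips(.125)"
```

```text
contact_force: [2.8, -0.7, -1.5]
finger_force: 1.7
t 26.05 pos [ 0.5988 -0.0892  0.079 ] phi -87.5 q6 73.3 w 0.0776 F [ 2.8 -0.7 -1.5] M [-0.15 -0.44  0.13]
contact_force: [5.7, -2.6, -3.4]
finger_force: 3.2
t 26.25 pos [ 0.5991 -0.0894  0.0791] phi -90.5 q6 76.4 w 0.0774 F [ 5.7 -2.6 -3.4] M [-0.41 -0.89  0.3 ]
contact_force: [7.0, -4.2, -5.9]
finger_force: 6.9
t 26.45 pos [ 0.5995 -0.0896  0.0791] phi -93.5 q6 79.3 w 0.0775 F [ 7.  -4.2 -5.9] M [-0.62 -1.3   0.55]
s18 {370: (225, 228), 372: (222, 232), 374: (214, 233), 376: (213, 234), 378: (204, 235), 380: (223, 236), 382: (224, 236), 384: (224, 236), 386: (224, 238), 388: (223, 245), 390: (223, 247), 392: (239, 247)}
top few 0
side n 335 far 58 angles [-124. -122. -119. -114.   54.] ext 370 392 204 248
```

```bash

for i in 1 2; do python3 -m handwheel '[{"tx":0,"ty":0,"tz":0,"ax":0,"ay":0,"az":1.5,"claw":85},{"tx":0,"ty":0,"tz":0,"ax":0,"ay":0,"az":3,"claw":85}]'|sed -n '4p;6p'
python3 -c "
from h import *
goal(.598,-.089,.082,18)"|head -1; done
python3 -c "
from h import *
side('s19');tips(.125)"
```

```text
contact_force: [8.5, -4.0, -6.0]
finger_force: 13.9
t 26.8 pos [ 0.5996 -0.0897  0.0791] phi -96.4 q6 82.3 w 0.0776 F [ 8.5 -4.  -6. ] M [-0.69 -1.46  1.23]
contact_force: [7.6, -6.0, -7.0]
finger_force: 21.9
t 27.0 pos [ 0.5997 -0.0898  0.079 ] phi -99.4 q6 85.3 w 0.0775 F [ 7.6 -6.  -7. ] M [-0.76 -1.46  1.92]
s19 {370: (225, 228), 372: (223, 232), 374: (214, 233), 376: (213, 234), 378: (223, 235), 380: (223, 236), 382: (224, 236), 384: (224, 239), 386: (224, 247), 388: (223, 248)}
top few 0
side n 292 far 45 angles [-130. -128. -126. -123. -119.] ext 370 389 206 248
```

Torque has risen steadily to about 2 N m and the rim is at row 236, which is the seated prediction. I'll back off, lift and inspect.

```bash

python3 -m handwheel '[{"tx":0,"ty":0,"tz":0,"ax":0,"ay":0,"az":-6,"claw":85},{"tx":0,"ty":0,"tz":0,"ax":0,"ay":0,"az":-15,"claw":85},{"tx":0,"ty":0,"tz":-0.04,"ax":0,"ay":0,"az":-20,"claw":85},{"tx":0,"ty":0,"tz":-0.085,"ax":0,"ay":0,"az":-20,"claw":85},{"tx":0,"ty":0,"tz":-0.13,"ax":0,"ay":0,"az":-20,"claw":85}]'|sed -n '2p;4,6p'
python3 - <<'E'
from h import *
goal(.598,-.089,.21,0)
side('s20');tips(.125);gap()
a=cv2.imread('pics/s20.png')[180:260,350:430];b=get_image('wrist')[60:340,180:480,::-1]
cv2.imwrite('pics/c7.png',np.hstack([cv2.resize(a,(400,400),interpolation=cv2.INTER_CUBIC),cv2.resize(b,(400,400))]))
E
```

```text
position: [0.5975, -0.0889, 0.2102]
contact_force: [0.6, 1.1, -1.5]
grip_width: 0.0774
finger_force: 0.0
t 27.65 pos [ 0.5975 -0.0889  0.2102] phi -79.4 q6 65.3 w 0.0774 F [ 0.6  1.1 -1.5] M [-0.09  0.16  0.01]
shift [0.0005 0.0002 0.0002] az -79.4 tilt [-0.002  0.    -1.   ]
s20 {370: (225, 228), 372: (223, 232), 374: (215, 233), 376: (220, 234), 378: (201, 235), 380: (201, 236), 382: (224, 236), 384: (224, 239), 386: (224, 248), 388: (223, 247), 390: (222, 235), 392: (217, 233), 394: (225, 232)}
top few 0
side n 382 far 64 angles [-129. -127. -123.   49.   52.] ext 370 395 201 248
{0.147: [11.3, 29.0], 0.138: [9.2, 26.0], 0.13: [7.4, 23.5], 0.12: [5.2, 20.5], 0.109: [3.1, 17.5]}
310 washer 209 flange 211 hubtop []
318 washer 209 flange 211 hubtop []
326 washer 209 flange 211 hubtop []
```

View pics/c7.png

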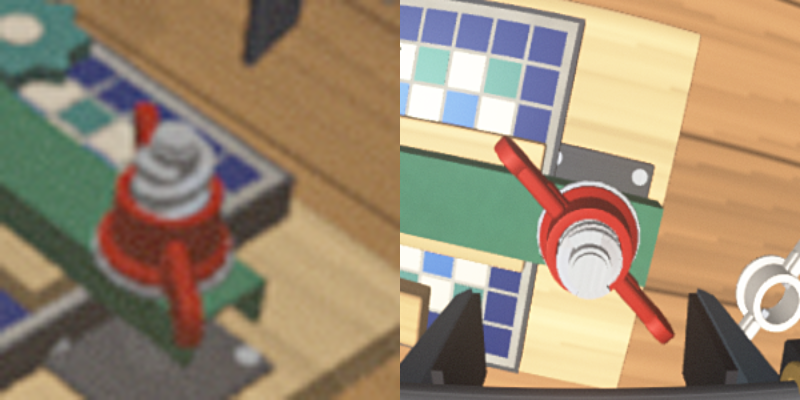

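In the picture the nut at (165,225) sits flat on its washer with the screw standing out of it. The washer shows only as a thin even rim, and the fingers are clear.

```bash
python3 -c "
from rig import *
print(job_done())"
```

```text
the job is handed in; nothing more can be done
None
```

The red wing nut was turned back until it dropped into the thread, then run down clockwise and tightened to about 2 N m; it now sits flat on its washer, and the job was handed in at about 28 s of the 67 s allowed.

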